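# Clear the light table and dim it

## Robot

A 6-joint arm with a two-finger parallel gripper is mounted at the origin on the work surface. World frame = base frame: x ahead of the robot, y to its left, z up, the work surface at z = 0. Lengths are in m, angles in degrees, forces in N, time in s.
With the tool pointing down it reaches from about 0.35 to 0.875 m from the base axis. Payload 4.2 kg.
Tool frame: the origin (TCP) lies on the centre line of the jaws, within the pads' length; the fingertips stand 17 mm ahead of it and the grasp point (between the pads) lies 2 mm behind it; y points along the fingers, z is the direction in which the jaws open and shut, and the axes are right-handed (so a half turn about y gives the same grasp; the last joint's range is limited). The gripper opens to 87 mm and grips with 3 to 60 N. Pads are 19 mm wide; open, the fingers measure 117 mm over their backs; the gripper's body (75 mm by 190 mm) begins 51 mm behind the grasp point.
Start: joints at [85.004, 22.042, 0.453, 0, -68.411, -14.817], TCP at [0.212, 0.588, 0.21] pointing down, gripper open.
Joint ranges: [-179.83, 179.83], [-69.29, 118.12], [-61.27, 80.66], [-181.25, 117.63], [-171.15, -9.14], [-177.46, 177.46]. Speed limits (degrees/s): [159.86, 159.86, 180, 180, 180, 180].

## Interface

Orientations are given as [roll, pitch, yaw] about the fixed x, y, z axes, in that order (R = Rz(yaw) Ry(pitch) Rx(roll)).
In Python, from station import env gives the robot as it stands.
- The arm moves only by the shell command python3 -m crank 'ROWS'. ROWS is JSON, a list of rows, each a list of 3 entries, a list of its own where there are three numbers: the opening, from 0 (shut) to 1 (fully open), then the shift along the tool's x, y, z in mm, then the turn, a rotation vector about the tool's x, y, z in rad. In form: [[hand, [dx, dy, dz], [wx, wy, wz]], ...]. A call has 1 to 8 rows; each row shifts and turns the pose as measured when the row begins, along the tool's axes as they then stand; what a row does not reach is not made up. A row lasts 1/12 s, in which the tool goes at most 41.7 mm and 7.16 degrees, less where a joint would pass 70% of its speed; a pose out of reach is approached as far as the arm can. A call with a gripper value outside its range is refused whole. The fingers move at their own pace and stop on an object; the grip force is fixed at half the most. Time passes only in rows, so rows that do not move let the fingers close. It gives the time, the measured TCP pose, the force and the opening at its end, in the units of the state.
- env.state(): the state, without advancing time (a new reading comes with each control period).
- env.read_camera(name): name is "scene" or "top" or "wrist"; returns (picture, depth): 420x560x3 uint8, red, green, blue; 420x560 float32, m along the optical axis (not along the pixel's ray), 0 where there is no reading.
- env.calibration(name): a dict with "K" (3x3 intrinsics, pixels), "rvec" (rotation vector, rad) and "tvec" (3), from world to camera coordinates, as OpenCV has them. Camera axes: x right, y down, z forward; pixel columns grow to the right and rows downward; lengths in m; the calibration is good to about 2 mm. The wrist camera is an equidistant fisheye: a pixel r from the principal point sees the ray r / f radians off the axis. A picture is of the moment at which its call begins: read the wrist's pose just before it. calibration takes no time and is no camera call; for the wrist camera it gives the pose at the moment of the call.
- env.job_done(): hands the job in, once; it reports no verdict.
The state is a dict: "time_s": time; "joint_positions": joint angles; "qvel": joint speeds; "joint_torque": joint torques, N m; "eef_pos": TCP position; "eef_rot": TCP orientation; "wrist_force": force on the tool from outside, world axes, zero at the start; "wrist_torque": the same for the moment, N m; "width": opening from 0.0 (shut) to 1.0 (fully open).
Only numpy, scipy, OpenCV 4.12 (cv2) and the standard library are available. Lean on these libraries where they do the work, as an engineer would, in place of code of your own. Each camera call takes 0.05 s, during which the arm holds its last target.

## Task

Clear the children's light table for quiet hour: use the hand brush to sweep all four wooden blocks off the glowing top and right down into the open wooden box at its end, keeping the gripper itself off the blocks, and lay the brush back, bristles down, on the middle of the pile of picture books. Leave the light soft, too: set the dimmer lever on the sloping panel under the paper roll to the one long mark on its quadrant. Do not bump the paper roll, and leave everything else standing as it is.

Things in the scene. Friction and masses are not known exactly. Their poses are not given: they have to be found in the camera images.
- light_table: children's light table, a wooden case 320 mm deep (x), 440 mm long (y), 100 mm high, fixed. Origin: centre of its underside; z up, x away from the robot, y along its length (robot's left), turned a few degrees either way. Two upright wooden cheeks (20 mm thick at y +-209, x 70 to 160, up to z 315) carry the paper roll over its back part
- lit_top (a point): centre of the light table's glowing white top, axes as the light table's. The top spans x +-100 mm and y +-220 mm about it; both ends (y) are open, without rim; wooden rails 10 mm wide standing 8 mm proud run along its front and back, just outside x +-100
- dimmer (a joint): dimmer lever's angle (rad). 0: square out of the sloping panel, leaning 40 deg from vertical to -x of the light table (to the robot). Positive: leans to the light table's -y (bright); negative: to +y (dim). Stops at +-0.75. Long mark at -0.35, short ones at -0.7, 0, 0.35, 0.7. It swings about the line straight up the slope through lever_pivot; friction (1.2 N at the knob) holds it where left
- lever_knob (a point): centre of the dark wooden ball, 32 mm across, at the end of the dimmer lever, 100 mm from the pivot. The lever is a flat steel bar 6 x 12 mm. The white quadrant, a flat bar bent to a radius of 62 mm about the pivot, stands 20 to 30 mm down the slope (robot's side) from the lever's plane
- lever_pivot (a point): pivot of the dimmer lever, on the face of an aluminium panel behind the back rail that slopes up away from the robot at 40 degrees from level, from x 70, z 100 to x 150, z 167 mm of the light table. Pivot at x 110, y 0, z 133.6 mm; the point's axes are the light table's (z up)
- long_mark (a point): middle of the outer half of the long black mark (26 mm long, the others 10 mm) on the lever's quadrant, 66 mm from the swing axis; the lever is right when it stands in line with it, seen along the slope
- paper_roll: roll of tracing paper 68 mm across and 300 mm long, lying along y above the sloping panel; origin at its centre: x +109, y 0, z +290 mm of the light table. It overhangs the lever, so that a gripper coming straight down on the knob would hit it; it turns on its dowel (18 mm across)
- block_box: open wooden box 240 mm (x) by 200 mm (y), 88 mm high, walls and floor 8 mm, fixed. It stands close against one end of the light table, either end, its long side along that end (5 mm gap), rim 12 mm below the glowing top. Origin: centre of its underside; axes parallel to the light table's
- picture_books: pile of three picture books, 210 mm (x) by 150 mm (y), 50 mm high, fixed, at the other end of the light table (30 mm gap). Origin: centre of its underside, z up, axes parallel to the light table's
- table_brush: hand brush lying bristles down on the pile of books. Origin: centre of the underside of the bristles, z up, x along the brush. Stiff bristle block 176 mm (x) by 56 mm (y), z 0 to 34; wooden board 180 by 60 mm, z 32 to 48; on it a raised wooden grip 110 mm long (x), 28 mm thick (y), up to z 92. About 220 g
- half_unit: square wooden block 70 x 70 x 35 mm high, origin at its middle
- pillar: wooden block 105 x 35 x 35 mm, origin at its middle
- half_pillar: wooden block 70 x 35 x 35 mm, origin at its middle
- arch: wooden arch 105 x 52 mm, 35 mm thick, lying flat, origin at its middle (half height; the arch: middle of its 105 x 52 outline). All four blocks start on the glowing top, in any order along it, 0.05 to 0.15 kg each
- toy_car: bystander: wooden car 110 mm long, at one side, beyond the block box or the books
- tape_roll: bystander: flat roll of tape 90 mm across, 24 mm high, at the other side
- glue_bottle: bystander: white bottle 120 mm high, in front of the block box or the books
- crayon_mug: bystander: white mug of crayons, 135 mm high in all, in front of the books or the block box
- spray_bottle: bystander: spray bottle 225 mm high at the right side of the table
- cup: bystander: white cup 85 mm high at the left side of the table

How it is judged (in metres and radians):
At the end, for the whole second after the job is handed in: All four blocks rest inside the block box, their middles below the level of the glowing top; the brush lies bristles down at rest on the books, its middle within 80 mm (along) and 60 mm (across) of their centre; the dimmer lever stands at the long mark within 0.07 rad (x of half_unit in the frame of block_box between -0.117 and 0.117 m and y of half_unit in the frame of block_box between -0.097 and 0.097 m and z of each of half_unit, pillar, half_pillar, arch in the frame of block_box below 0.1 m and linear speed of each of half_unit, pillar, half_pillar, arch, table_brush below 0.02 m/s and x of pillar in the frame of block_box between -0.117 and 0.117 m and y of pillar in the frame of block_box between -0.097 and 0.097 m and x of half_pillar in the frame of block_box between -0.117 and 0.117 m and y of half_pillar in the frame of block_box between -0.097 and 0.097 m and x of arch in the frame of block_box between -0.117 and 0.117 m and y of arch in the frame of block_box between -0.097 and 0.097 m and z of table_brush in the frame of picture_books between 0.04 and 0.06 m and x of table_brush in the frame of picture_books between -0.08 and 0.08 m and y of table_brush in the frame of picture_books between -0.06 and 0.06 m and angle between table_brush's own z axis and vertical below 0.15 rad and value of joint dimmer between -0.42 and -0.28 rad); the robot touches nothing.
It fails at once if the gripper or arm pushes a block itself (over 1.5 N) (contact force between any of the fingers, the arm and half_unit above 1.5 N or contact force between any of the fingers, the arm and pillar above 1.5 N or contact force between any of the fingers, the arm and half_pillar above 1.5 N or contact force between any of the fingers, the arm and arch above 1.5 N).
It fails at once if the paper roll is bumped (over 5 N) (contact force between any of the fingers, the arm, table_brush and paper_roll above 5 N).
It fails at once if a bystander is shoved (over 40 mm) or tipped (distance of any of toy_car, tape_roll, glue_bottle, crayon_mug, spray_bottle, cup from where it was at the start of the episode above 0.04 m or angle between any of toy_car, tape_roll, glue_bottle, crayon_mug, spray_bottle, cup's own z axis and vertical above 0.5 rad).
It also fails if it takes over 67 s, if anything falls off the work surface, if the arm or the gripper's body presses on something with over 40 N, if the wrist force passes 120 N, or if a joint passes its speed limit or range.

## Working session

There is one attempt and no reset: what is moved stays moved. The work goes in short steps, Python scripts to look and compute and a shell command to move; the robot and the scene stay as the last step left them, time stands still between calls to the robot, and variables do not carry over. Pictures are saved under pics/ and viewed, and the job is handed in when it is done.

```bash
ls; mkdir -p pics
cat > h.py <<'E'
import numpy as np, cv2
from station import env
from scipy.spatial.transform import Rotation as R
def snap(n,fn):
    im,d=env.read_camera(n); c=env.calibration(n)
    cv2.imwrite('pics/'+fn+'.png',im[:,:,::-1]); np.savez('pics/'+fn+'.npz',im=im,d=d,K=c['K'],r=np.array(c['rvec']).ravel(),t=np.array(c['tvec']).ravel())
    return im,d
def cloud(fn):
    z=np.load('pics/'+fn+'.npz'); d=z['d'];K=z['K'];h,w=d.shape
    v,u=np.mgrid[:h,:w]
    p=np.stack([(u-K[0,2])/K[0,0]*d,(v-K[1,2])/K[1,1]*d,d],-1)
    M=R.from_rotvec(z['r']).as_matrix()
    P=(p-z['t'])@M
    P[d==0]=np.nan
    return P
E
python3 - <<'E'
from h import *
print(env.state())
for n in('scene','top','wrist'):
    snap(n,n+'0'); print(env.calibration(n))
E
```

```text
pics
{'time_s': 0.0, 'joint_positions': array([ 8.50032551e+01,  2.20918547e+01,  3.77548606e-01, -3.01942603e-02,
       -6.84127366e+01, -1.48179873e+01]), 'qvel': array([ 0.06405528,  0.05671559,  0.05713345, -0.11041495, -0.08713612,
       -0.10271918]), 'joint_torque': array([ 4.58476952e-04, -3.90662313e+01,  1.87399185e+01,  4.21986938e+00,
        1.09491797e-02, -1.85450344e-04]), 'eef_pos': array([0.21160848, 0.58738593, 0.20852979]), 'eef_rot': array([-8.98700056e+01,  5.37295171e-03,  1.60174134e+02]), 'wrist_force': array([-0.03267755, -0.25301981, -0.47863901]), 'wrist_torque': array([ 0.01241142, -0.00108843,  0.02193941]), 'width': 0.9990125416203013}
{'K': array([[451.18766655,   0.        , 281.4293914 ],
       [  0.        , 451.18766655, 211.65274044],
       [  0.        ,   0.        ,   1.        ]]), 'rvec': array([ 2.44539873,  0.76243126, -0.25725151]), 'tvec': array([-0.4047113 , -0.14605292,  1.71064043])}
{'K': array([[454.22181906,   0.        , 285.30838931],
       [  0.        , 454.22181906, 206.50991289],
       [  0.        ,   0.        ,   1.        ]]), 'rvec': array([ 2.0914371 , -2.15154138,  0.19432188]), 'tvec': array([0.02824441, 0.54305834, 1.7518126 ])}
{'K': array([[325.1922621 ,   0.        , 282.48338185],
       [  0.        , 325.1922621 , 214.1661009 ],
       [  0.        ,   0.        ,   1.        ]]), 'rvec': array([-1.70727012,  2.4311191 ,  0.32297088]), 'tvec': array([ 0.6248879 , -0.0314247 ,  0.38835105])}
```

View pics/scene0.png

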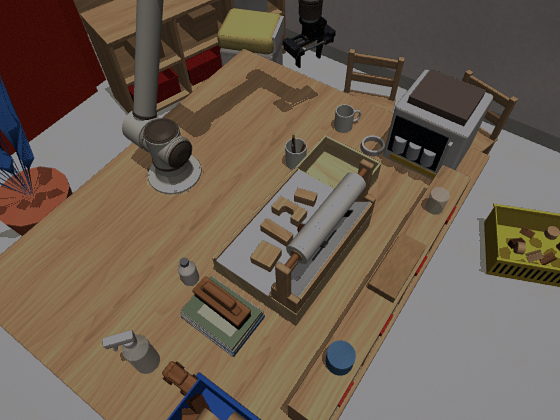

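View pics/top0.png

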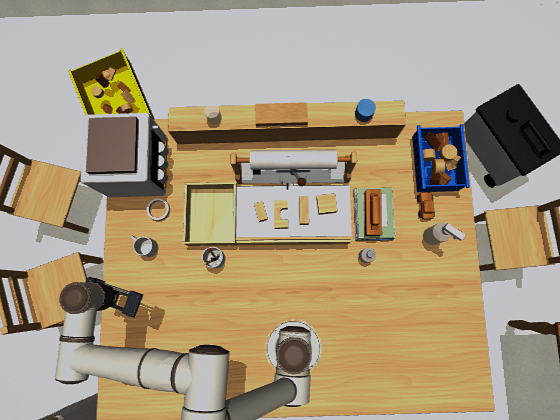

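View pics/wrist0.png

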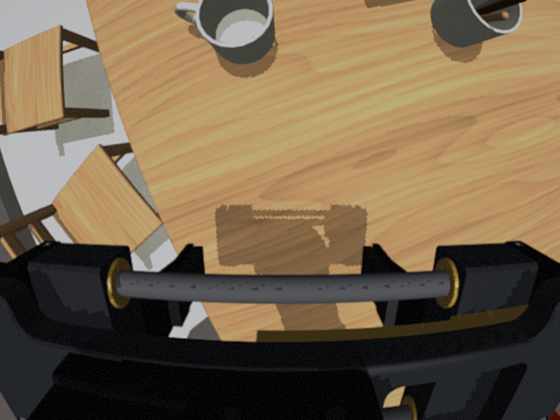

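The box is at the left (+y) end at about (210,213) in the top view and the books with the brush at the right, about (374,213). Four blocks lie on the top. I'll measure from an enlarged crop and the depth.

Run:
```python
from h import *
im=cv2.imread('pics/top0.png')
c=cv2.resize(im[140:280,170:450],None,fx=2.8,fy=2.8,interpolation=cv2.INTER_CUBIC);cv2.imwrite('pics/topcrop.png',c)
P=cloud('top0')
# bystander/box heights
for u,v in [(293,215),(345,230),(240,230),(374,213),(374,190),(390,235),(210,213),(185,243),(235,243),(185,184),(293,160),(241,165),(345,165)]:
    print((u,v),np.round(P[v,u],4))
# lit top: z ~0.1
m=(abs(P[...,2]-0.1)<0.006)&(P[...,0]>.3)&(P[...,0]<.9)
n,l,s,cc=cv2.connectedComponentsWithStats(m.astype(np.uint8))
for i in range(1,n):
    if s[i,4]>300:
        pts=P[l==i]; print(s[i],cv2.minAreaRect(pts[:,:2].astype(np.float32)),pts[:,2].mean())
# blocks z ~.135
m=(abs(P[...,2]-0.135)<0.008)&(P[...,0]>.3)&(P[...,0]<.62)
n,l,s,cc=cv2.connectedComponentsWithStats(m.astype(np.uint8))
for i in range(1,n):
    if s[i,4]>40:
        pts=P[l==i]; print('blk',s[i],cv2.minAreaRect(pts[:,:2].astype(np.float32)),pts[:,:2].mean(0),pts[:,2].mean())
S=cloud('scene0')
import itertools
print(np.round(P[np.arange(185,245,6),374],3))
```

```text
(293, 215) [ 0.5018 -0.016   0.091 ]
(345, 230) [ 0.4365 -0.2125  0.1005]
(240, 230) [0.4475 0.1881 0.1038]
(374, 213) [ 0.493  -0.3202  0.1362]
(374, 190) [ 0.5887 -0.3323  0.1038]
(390, 235) [ 0.4176 -0.3926  0.0566]
(210, 213) [0.534  0.3194 0.0066]
(185, 243) [0.4053 0.4007 0.0898]
(235, 243) [0.402  0.2115 0.0697]
(185, 184) [0.6374 0.4036 0.0905]
(293, 160) [ 0.6543 -0.0184  0.3204]
(241, 165) [0.6924 0.1778 0.1447]
(345, 165) [ 0.6773 -0.2181  0.1567]
[ 236  179  116   64 4456] ((0.5180215835571289, -0.016847312450408936), (0.4405711889266968, 0.24417002499103546), 89.07213592529297) 0.09997203394286297
[366 189  16  46 321] ((0.506220817565918, -0.3258916139602661), (0.059825584292411804, 0.17702147364616394), 87.23507690429688) 0.09898108680630256
blk [317 194  20  20 324] ((0.5372333526611328, -0.14389193058013916), (0.07157820463180542, 0.06995165348052979), 5.534256458282471) [ 0.53647215 -0.14376769] 0.13476197048483313
blk [300 196   9  28 232] ((0.5148162841796875, -0.0575435496866703), (0.03061676025390625, 0.10591112822294235), 87.98503875732422) [ 0.51468316 -0.0575
[... 279 characters left out ...]
6877844780683517, 0.03477233648300171), 14.168466567993164) [0.51430597 0.10805286] 0.13507039505764365
blk [274 200  14  28 291] ((0.5020212531089783, 0.03161627799272537), (0.04940909892320633, 0.10466910153627396), 88.56708526611328) [0.50121677 0.03498925] 0.13427010631078398
blk [433 223  19  18  87] ((0.41456976532936096, -0.5652518272399902), (0.06893597543239594, 0.05916536599397659), 19.8609619140625) [ 0.41178614 -0.55789948] 0.13594943719506522
[[ 0.63  -0.352  0.013]
 [ 0.585 -0.333  0.101]
 [ 0.553 -0.323  0.142]
 [ 0.529 -0.32   0.148]
 [ 0.507 -0.32   0.141]
 [ 0.484 -0.318  0.143]
 [ 0.462 -0.317  0.141]
 [ 0.444 -0.322  0.108]
 [ 0.423 -0.324  0.09 ]
 [ 0.409 -0.338  0.009]]
```

View pics/topcrop.png

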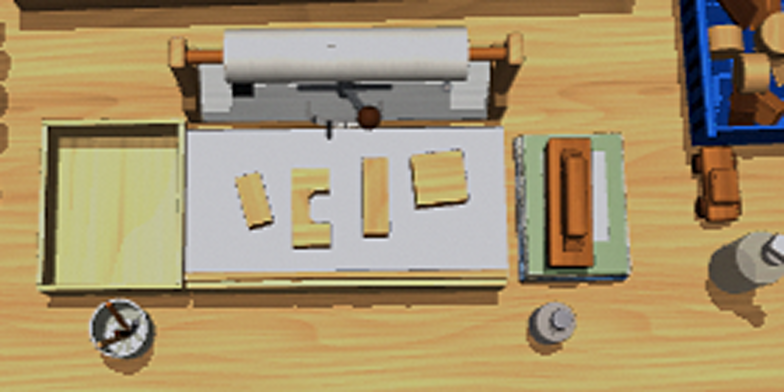

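Run:
```python
from h import *
P=cloud('top0')
Z=P[...,2];X=P[...,0];Y=P[...,1]
# white top by colour+height edges by row/col
m=(abs(Z-0.1)<0.005)&(X>.41)&(X<.61)&(abs(Y)<.26)
ends=[];
for v in range(190,240,3):
    r=np.where(m[v])[0]
    if len(r)>5: ends.append((X[v,r[0]],Y[v,r[0]],Y[v,r[-1]]))
e=np.array(ends); print(np.polyfit(e[:,0],e[:,1],1),np.polyfit(e[:,0],e[:,2],1)); print(np.round(e[::3],4))
# front edge: z>0.09 first from bottom
f=[]
for u in range(240,350,4):
    c=np.where((Z[:,u]>.09)&(Z[:,u]<.115)&(X[:,u]<.5))[0]
    f.append((X[c[-1],u],Y[c[-1],u]))
f=np.array(f);print('front',np.polyfit(f[:,1],f[:,0],1),np.round(f[::5],4))
# box rim
m=(abs(Z-.088)<.005)&(Y>.19)&(Y<.43)&(X>.35)&(X<.7); print('box',cv2.minAreaRect(P[m][:,:2].astype(np.float32)))
m=(abs(Z-.05)<.006)&(Y<-.2)&(Y>-.46)&(X>.35)&(X<.7);print('books',cv2.minAreaRect(P[m][:,:2].astype(np.float32)))
# roll top
m=(Z>.28)&(X>.5)&(X<.8)&(abs(Y)<.3);print('roll',cv2.minAreaRect(P[m][:,:2].astype(np.float32)),P[m][:,2].max())
# knob
for v in range(178,186): print(v,[tuple(np.round(P[v,u],3)) for u in range(298,306,2)])
c=env.calibration('wrist');M=cv2.Rodrigues(np.array(c['rvec']))[0];cam=-M.T@np.array(c['tvec']).ravel()
s=env.state();T=R.from_euler('xyz',s['eef_rot'],degrees=True).as_matrix()
print('cam in tool',T.T@(cam-s['eef_pos']));print(T)
```

```text
[-0.01685186  0.20918801] [-0.32562056 -0.05575386]
[[ 0.6059  0.1991 -0.2365]
 [ 0.5693  0.199  -0.2303]
 [ 0.5342  0.1957 -0.2369]
 [ 0.4986  0.1958 -0.2337]
 [ 0.4644  0.2041 -0.2287]
 [ 0.4292  0.204  -0.234 ]]
front [0.01659131 0.39936107] [[ 0.4019  0.1888]
 [ 0.4007  0.1133]
 [ 0.3986  0.0369]
 [ 0.4002 -0.0396]
 [ 0.3979 -0.1159]
 [ 0.3955 -0.1919]]
box ((0.49741238355636597, 0.3012557327747345), (0.21657916903495789, 0.29125267267227173), 89.6795883178711)
books ((0.4807441532611847, -0.31378868222236633), (0.20107048749923706, 0.261393666267395), 87.25801849365234)
roll ((0.6648391485214233, -0.01803259551525116), (0.4366518259048462, 0.06780149787664413), 89.09925842285156) 0.33365345147557196
178 [(np.float64(0.623), np.float64(-0.037), np.float64(0.192)), (np.float64(0.617), np.float64(-0.044), np.float64(0.215)), (np.float64(0.615), np.float64(-0.051), np.float64(0.221)), (np.float64(0.643), np.float64(-0.063), np.float64(0.108))]
179 [(np.float64(0.616), np.float64(-0.037), np.float64(0.203)), (np.float64(0.612), np.float64(-0.043), np.float64(0.221)), (np.float64(0.61
[... 1070 characters left out ...]
0.219))]
184 [(np.float64(0.595), np.float64(-0.036), np.float64(0.214)), (np.float64(0.594), np.float64(-0.043), np.float64(0.216)), (np.float64(0.594), np.float64(-0.05), np.float64(0.217)), (np.float64(0.594), np.float64(-0.058), np.float64(0.215))]
185 [(np.float64(0.616), np.float64(-0.039), np.float64(0.109)), (np.float64(0.591), np.float64(-0.043), np.float64(0.212)), (np.float64(0.591), np.float64(-0.05), np.float64(0.211)), (np.float64(0.592), np.float64(-0.058), np.float64(0.209))]
cam in tool [-0.07171383 -0.17321621 -0.00064084]
[[-9.40774715e-01 -4.57553831e-04 -3.39032043e-01]
 [ 3.39032334e-01 -1.59773348e-03 -9.40773365e-01]
 [-1.11228389e-04 -9.99998619e-01  1.65823280e-03]]
```

```bash
cat >> h.py <<'E'
YAW=np.radians(-0.93); O=np.array([.557,-.017,0.])
Rz=R.from_euler('z',YAW).as_matrix()
def t2w(p): return O+Rz@np.array(p,float)
def ori(tilt=0,yaw=YAW):
    t=np.radians(tilt); y=np.array([np.sin(t),0,-np.cos(t)]); z=np.array([0,-1.,0]); x=np.cross(y,z)
    return R.from_euler('z',yaw).as_matrix()@np.stack([x,y,z],1)
def plan(pos,Rt,N=None):
    s=env.state(); T=R.from_euler('xyz',s['eef_rot'],degrees=True).as_matrix(); D=np.array(pos)-s['eef_pos']
    w=R.from_matrix(T.T@Rt).as_rotvec()
    if N is None: N=max(1,int(np.ceil(max(np.linalg.norm(D)/.038,np.linalg.norm(w)/.115))))
    w=w/N; A=sum(T@R.from_rotvec(w*k).as_matrix() for k in range(N))
    d=np.linalg.solve(A,D)
    print('t',round(s['time_s'],2),'pos',np.round(s['eef_pos'],4),'F',np.round(s['wrist_force'],1),'w',round(float(s['width']),3),'ang err',np.round(np.degrees(np.linalg.norm(w*N)),2))
    print('N',N,'row',np.round(d*1000,1),np.round(w,4))
E
python3 - <<'E'
from h import *
print(t2w([.0458,-.031,.2075]),t2w([.0496,.0343,.2056]))
plan([.45,-.05,.39],ori(40))
E
```

```text
[ 0.60229081 -0.04873929  0.2075    ] [0.60715018 0.01649043 0.2056    ]
t 0.15 pos [0.2117 0.5876 0.2088] F [ 0.1 -0.   0.6] w 0.994 ang err 44.08
N 19 row [-21.4  -3.5  30.3] [-0.0061 -0.0166  0.0364]
```

```bash
python3 -m crank '[[0.6,[-21,-4,30],[-0.006,-0.0166,0.0364]],[0.6,[-21,-4,30],[-0.006,-0.0166,0.0364]],[0.6,[-21,-4,30],[-0.006,-0.0166,0.0364]],[0.6,[-21,-4,30],[-0.006,-0.0166,0.0364]],[0.6,[-21,-4,30],[-0.006,-0.0166,0.0364]],[0.6,[-21,-4,30],[-0.006,-0.0166,0.0364]],[0.6,[-21,-4,30],[-0.006,-0.0166,0.0364]],[0.6,[-21,-4,30],[-0.006,-0.0166,0.0364]]]'
python3 - <<'E'
from h import *
plan([.45,-.05,.39],ori(40))
E
```

```text
time_s: 0.82
eef_pos: [0.3015, 0.3037, 0.2538]
eef_rot: [-90.9, 17.5, 168.4]
wrist_force: [1.0, -0.0, 0.6]
width: 0.609
t 0.82 pos [0.3015 0.3037 0.2538] F [ 1.  -0.   0.6] w 0.609 ang err 24.68
N 11 row [-21.3  -3.4  30.2] [-0.0068 -0.0152  0.0354]
```

```bash
python3 -m crank '[[0.6,[-21,-3,30],[-0.007,-0.015,0.035]],[0.6,[-21,-3,30],[-0.007,-0.015,0.035]],[0.6,[-21,-3,30],[-0.007,-0.015,0.035]],[0.6,[-21,-3,30],[-0.007,-0.015,0.035]],[0.6,[-21,-3,30],[-0.007,-0.015,0.035]],[0.6,[-21,-3,30],[-0.007,-0.015,0.035]],[0.6,[-21,-3,30],[-0.007,-0.015,0.035]],[0.6,[-21,-3,30],[-0.007,-0.015,0.035]]]'
python3 - <<'E'
from h import *
plan([.45,-.05,.39],ori(40))
E
```

```text
time_s: 1.48
eef_pos: [0.4086, 0.0304, 0.3442]
eef_rot: [-90.7, 34.6, 176.8]
wrist_force: [1.2, -0.3, 0.5]
width: 0.602
t 1.48 pos [0.4086 0.0304 0.3442] F [ 1.2 -0.3  0.5] w 0.602 ang err 5.71
N 3 row [-21.1  -3.6  26.1] [-0.0038 -0.0105  0.0313]
```

```bash
python3 -m crank '[[0.6,[-21,-4,26],[-0.004,-0.0105,0.031]],[0.6,[-21,-4,26],[-0.004,-0.0105,0.031]],[0.6,[-21,-4,26],[-0.004,-0.0105,0.031]],[0.6,[0,0,0],[0,0,0]]]'
python3 - <<'E'
from h import *
snap('wrist','w1');snap('scene','s1')
z=np.load('pics/scene0.npz')
d=ori(40)[:,1]
k=t2w([.0458,-.031,.2075])
plan(k-d*.008,ori(40)); plan(k-d*.08,ori(40))
E
```

```text
time_s: 1.82
eef_pos: [0.4475, -0.0616, 0.3959]
eef_rot: [-90.0, 40.8, 178.6]
wrist_force: [0.4, 0.3, -0.1]
width: 0.597
t 1.92 pos [ 0.4465 -0.0587  0.3928] F [ 0.1  0.8 -0.8] w 0.602 ang err 0.51
N 7 row [ 0.1 33.4 -1.8] [-0.0003 -0.0003 -0.0012]
t 1.92 pos [ 0.4465 -0.0587  0.3928] F [ 0.1  0.8 -0.8] w 0.602 ang err 0.51
N 5 row [ 0.1 32.4 -2.5] [-0.0004 -0.0004 -0.0017]
```

View pics/w1.png

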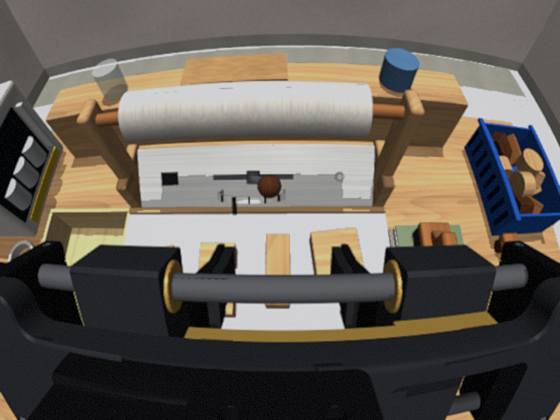

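View pics/s1.png

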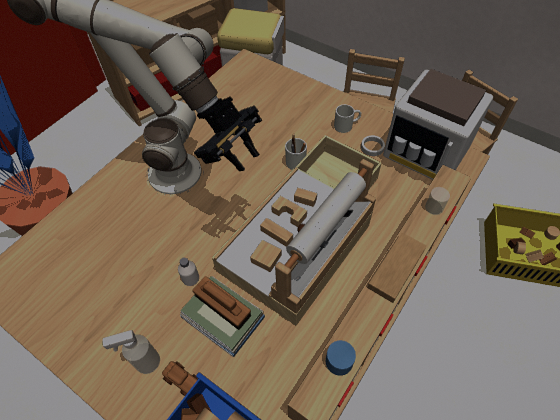

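Wrist view: the knob is at (268,186) and the long mark at (234,206), left of it. I'll check the prediction against the pixels before going in.

```bash
cat >> h.py <<'E'
def wproj(fn,p):
    z=np.load('pics/'+fn+'.npz'); q=R.from_rotvec(z['r']).as_matrix()@np.array(p)+z['t']
    th=np.arctan2(np.hypot(q[0],q[1]),q[2]); ph=np.arctan2(q[1],q[0]); K=z['K']
    return K[0,2]+K[0,0]*th*np.cos(ph),K[1,2]+K[0,0]*th*np.sin(ph)
def knob(a,r=.1):
    s,c=np.sin(np.radians(40)),np.cos(np.radians(40))
    return t2w([.110-r*s*np.cos(a),-r*np.sin(a),.1336+r*c*np.cos(a)])
def mark(a,r=.066,dn=.020):
    s,c=np.sin(np.radians(40)),np.cos(np.radians(40))
    return t2w([.110-r*s*np.cos(a)-dn*c,-r*np.sin(a),.1336+r*c*np.cos(a)-dn*s])
E
python3 - <<'E'
from h import *
im=cv2.imread('pics/w1.png');cv2.imwrite('pics/w1c.png',cv2.resize(im[130:230,180:380],None,fx=4,fy=4,interpolation=cv2.INTER_CUBIC))
for a in (.2,.25,.3,.35): print(a,wproj('w1',knob(a)))
for a in (-.7,-.35,0,.35,.7): print('mark',a,wproj('w1',mark(a)))
print(wproj('w1',t2w([.11,0,.1336])))
E
```

```text
0.2 (np.float64(262.8650356699037), np.float64(184.1303357659661))
0.25 (np.float64(266.6518718406651), np.float64(183.95711155048014))
0.3 (np.float64(270.38198438402884), np.float64(183.75801217494987))
0.35 (np.float64(274.0393054224283), np.float64(183.5340243773826))
mark -0.7 (np.float64(222.60346650677218), np.float64(192.90318091135396))
mark -0.35 (np.float64(234.85124194966687), np.float64(194.24097118282262))
mark 0 (np.float64(250.32569007440017), np.float64(194.60970851508173))
mark 0.35 (np.float64(266.47104573203245), np.float64(193.92105301502153))
mark 0.7 (np.float64(280.51264108526897), np.float64(192.3073633500877))
(np.float64(253.8792882048665), np.float64(174.35934959183834))
```

View pics/w1c.png

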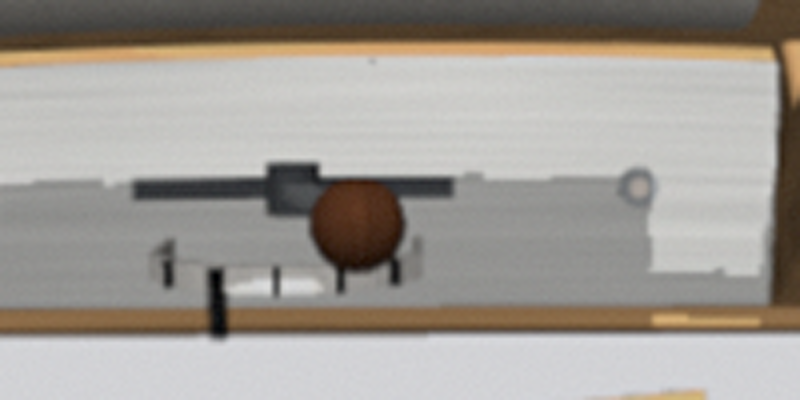

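```bash
python3 -m crank '[[0.6,[0,33,-2],[0,0,-0.001]],[0.6,[0,33,-2],[0,0,-0.001]],[0.6,[0,33,-2],[0,0,-0.001]],[0.6,[0,33,-2],[0,0,-0.001]],[0.6,[0,33,-2],[0,0,-0.001]],[0.6,[0,20,-1],[0,0,0]],[0.6,[0,0,0],[0,0,0]]]'
python3 - <<'E'
from h import *
d=ori(40)[:,1]
print(knob(.29)-d*.006)
plan(knob(.29)-d*.006,ori(40)); plan(knob(-.35)+[0,.010,0]-d*.006,ori(40))
snap('wrist','w2')
E
```

```text
time_s: 2.5
eef_pos: [0.566, -0.0386, 0.2557]
eef_rot: [-90.0, 38.6, -179.8]
wrist_force: [-0.1, -0.4, 0.9]
width: 0.596
[ 0.60107855 -0.04631452  0.21160201]
t 2.5 pos [ 0.566  -0.0386  0.2557] F [-0.1 -0.4  0.9] w 0.596 ang err 1.88
N 2 row [ 0.2 28.2  3.9] [0.0068 0.008  0.0126]
t 2.5 pos [ 0.566  -0.0386  0.2557] F [-0.1 -0.4  0.9] w 0.596 ang err 1.88
N 3 row [ -0.1  19.6 -21.7] [0.0045 0.0053 0.0084]
```

View pics/w2.png

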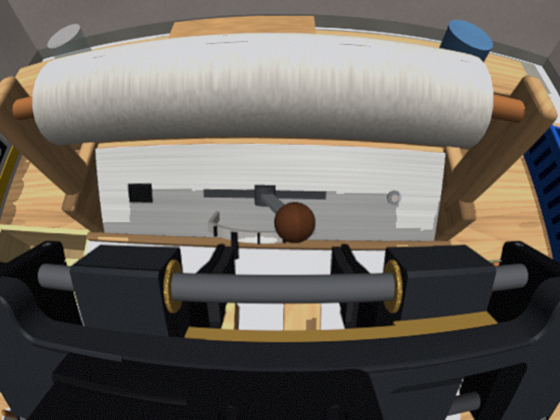

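The knob (295,222) lies between the finger tips (220 and 345). I'll go in the last 56 mm.

```bash
python3 -m crank '[[0.6,[0,28,4],[0.007,0.008,0.013]],[0.6,[0,28,4],[0.007,0.008,0.013]],[0.6,[0,0,0],[0,0,0]]]'
python3 - <<'E'
from h import *
d=ori(40)[:,1]
plan(knob(.29)-d*.006,ori(40)); plan(knob(-.35)+[0,.010,0]-d*.006,ori(40),4)
snap('wrist','w3')
E
```

```text
time_s: 2.8
eef_pos: [0.5985, -0.0463, 0.2387]
eef_rot: [-90.9, 37.3, 179.5]
wrist_force: [0.5, 1.1, 0.1]
width: 0.599
t 2.8 pos [ 0.5985 -0.0463  0.2387] F [0.5 1.1 0.1] w 0.599 ang err 2.94
N 1 row [14.3 23.1  0.3] [0.0207 0.0052 0.0467]
t 2.8 pos [ 0.5985 -0.0463  0.2387] F [0.5 1.1 0.1] w 0.599 ang err 2.94
N 4 row [  3.6   6.4 -18.2] [0.0052 0.0013 0.0117]
```

View pics/w3.png

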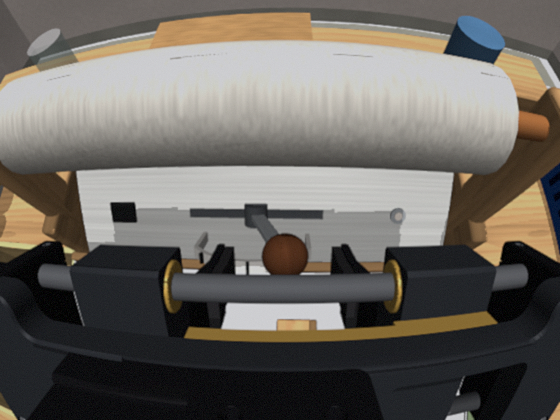

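```bash
python3 -m crank '[[0.6,[0,0,0],[0,0,0]]]'
python3 - <<'E'
from h import *
d=ori(40)[:,1]
s=env.state();print(s['joint_positions'],s['qvel'],s['joint_torque'],s['wrist_force'])
plan(knob(.29)-d*.006,ori(40))
E
```

```text
time_s: 2.93
eef_pos: [0.5967, -0.0447, 0.2396]
eef_rot: [-90.9, 37.4, 179.6]
wrist_force: [0.4, -0.3, 0.9]
width: 0.6
[ 10.80887655   2.00781487 -43.84679417  39.50511631  -9.21566752
  41.95098227] [ 2.11267711 -0.72799971 -0.20590759  0.01513477  0.01594808 -0.63747892] [-1.82079510e-01 -1.85270816e+01  1.76559788e+01  2.50652902e+00
  9.44114327e-01  7.79259972e-04] [ 0.40681772 -0.2534857   0.85452338]
t 2.93 pos [ 0.5967 -0.0447  0.2396] F [ 0.4 -0.3  0.9] w 0.6 ang err 2.93
N 1 row [13.5 24.9  2. ] [0.0223 0.0072 0.0455]
```

Joint 5 is at its stop (-9.2°), so a 40° tilt isn't reachable here. I'll back off and use 25°.

Run:
```python
from h import *
plan([.55,-.046,.26],ori(25))
```

```text
t 2.93 pos [ 0.5967 -0.0447  0.2396] F [ 0.4 -0.3  0.9] w 0.6 ang err 12.46
N 2 row [ 13.6 -21.6   0.6] [ 0.0106  0.005  -0.1081]
```

```bash
python3 -m crank '[[0.6,[14,-22,1],[0.01,0.005,-0.108]],[0.6,[14,-22,1],[0.01,0.005,-0.108]],[0.6,[0,0,0],[0,0,0]]]'
python3 - <<'E'
from h import *
print(env.state()['joint_positions'])
plan(knob(.29)+[-.006,0,.003],ori(25)); plan([.55,-.046,.26],ori(25))
E
```

```text
time_s: 3.18
eef_pos: [0.5661, -0.0569, 0.2553]
eef_rot: [-88.9, 30.0, 179.0]
wrist_force: [1.5, 0.0, 1.0]
width: 0.598
[ 14.90188559   0.22486774 -33.94118063  19.04985847 -28.37501078
  59.18520031]
t 3.18 pos [ 0.5661 -0.0569  0.2553] F [1.5 0.  1. ] w 0.598 ang err 5.13
N 2 row [-3.4 27.6 -5.9] [-0.0097 -0.0011 -0.0437]
t 3.18 pos [ 0.5661 -0.0569  0.2553] F [1.5 0.  1. ] w 0.598 ang err 5.13
N 1 row [ 11.8 -12.5 -10.4] [-0.0194 -0.0022 -0.0874]
```

```bash
python3 -m crank '[[0.6,[0,0,-8],[-0.01,0,-0.08]],[0.6,[0,15,0],[0,0,0]],[0.6,[0,0,0],[0,0,0]]]'
python3 - <<'E'
from h import *
print(env.state()['joint_positions'])
plan(knob(.29)+[-.006,0,.003],ori(25))
E
```

```text
time_s: 3.43
eef_pos: [0.5675, -0.0485, 0.2406]
eef_rot: [-89.5, 25.4, 179.1]
wrist_force: [-0.5, 0.0, -0.7]
width: 0.599
[ 15.3129656    2.86361271 -29.71882183  13.4526951  -33.73658032
  63.97829196]
t 3.43 pos [ 0.5675 -0.0485  0.2406] F [-0.5  0.  -0.7] w 0.599 ang err 0.7
N 2 row [-7.6 20.5 -1.5] [-0.0047 -0.0001 -0.0039]
```

```bash
python3 -m crank '[[0.6,[-8,20,-1],[-0.005,0,-0.004]],[0.6,[-8,20,-1],[-0.005,0,-0.004]],[0.6,[0,0,0],[0,0,0]]]'
python3 - <<'E'
from h import *
print(env.state()['joint_positions'])
plan(knob(.29)+[-.006,0,.003],ori(25))
plan(knob(-.35)+[-.006,.010,.003],ori(25),4)
snap('wrist','w4')
E
```

```text
time_s: 3.68
eef_pos: [0.6004, -0.0469, 0.2149]
eef_rot: [-89.9, 25.8, 179.3]
wrist_force: [0.2, 0.2, -0.7]
width: 0.598
[ 14.06089375   7.53894311 -28.35452444  13.02510645 -29.7547533
  65.31359354]
t 3.68 pos [ 0.6004 -0.0469  0.2149] F [ 0.2  0.2 -0.7] w 0.598 ang err 0.79
N 1 row [ 3.4  3.7 -0.6] [ 0.0005  0.004  -0.0131]
t 3.68 pos [ 0.6004 -0.0469  0.2149] F [ 0.2  0.2 -0.7] w 0.598 ang err 0.79
N 4 row [  0.7   1.4 -18.4] [ 0.0001  0.001  -0.0033]
```

View pics/w4.png

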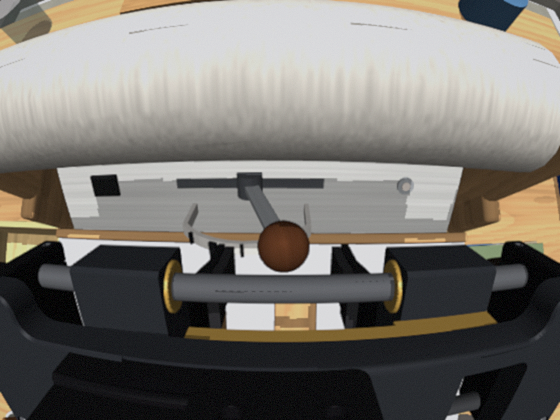

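The knob is between the fingers at (283,245). I'll push toward +y (tool -z).

```bash
python3 -m crank '[[0.6,[1,3,-15],[0,0,0]],[0.6,[0,1,-15],[0,0,0]],[0.6,[0,0,-15],[0,0,0]],[0.6,[0,0,-15],[0,0,0]],[0.6,[0,0,0],[0,0,0]]]'
python3 - <<'E'
from h import *
plan(knob(-.35)+[-.006,.010,.003],ori(25),1)
snap('wrist','w5')
for a in (-.35,-.3,-.25,-.2): print(a,wproj('w5',knob(a)))
E
```

```text
time_s: 4.15
eef_pos: [0.5989, 0.0133, 0.2169]
eef_rot: [-89.8, 26.5, 179.3]
wrist_force: [-0.5, -0.0, -0.1]
width: 0.603
t 4.15 pos [0.5989 0.0133 0.2169] F [-0.5 -0.  -0.1] w 0.603 ang err 1.5
N 1 row [  1.8   8.4 -13.2] [-0.0012  0.0043 -0.0257]
-0.35 (np.float64(276.76956790813506), np.float64(241.84508715179592))
-0.3 (np.float64(284.52641916108195), np.float64(243.3204862436045))
-0.25 (np.float64(292.4987896971286), np.float64(244.58272354752552))
-0.2 (np.float64(300.6352829679061), np.float64(245.61909018930112))
```

View pics/w5.png

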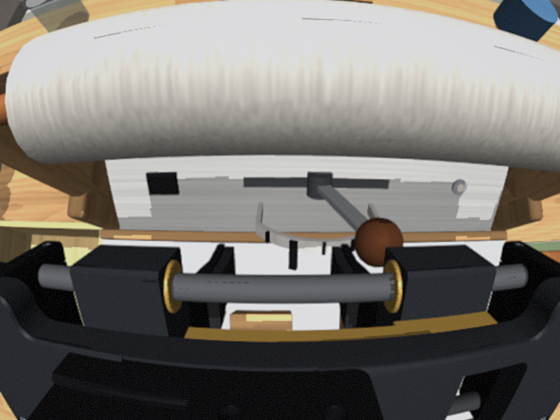

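The finger rode over the knob, which is now outside the right finger at (380,243). I'll check its angle and height before backing out and going deeper.

Run:
```python
from h import *
for a in (.25,.3,.35,.4): print(a,wproj('w5',knob(a)),wproj('w4',knob(a)))
for a in (-.7,-.35,0): print(a,wproj('w5',mark(a)))
im=cv2.imread('pics/w5.png');cv2.imwrite('pics/w5c.png',cv2.resize(im[160:300,200:440],None,fx=3.3,fy=3.3,interpolation=cv2.INTER_CUBIC))
```

```text
0.25 (np.float64(372.0231543805074), np.float64(244.02616648231867)) (np.float64(275.57046877669137), np.float64(247.40237038927836))
0.3 (np.float64(378.813405382229), np.float64(242.7079805399983)) (np.float64(283.58660911117516), np.float64(246.13765770187538))
0.35 (np.float64(385.2330918183445), np.float64(241.20230627289922)) (np.float64(291.37913565327295), np.float64(244.65029237276502))
0.4 (np.float64(391.259919570747), np.float64(239.52487751160334)) (np.float64(298.9012945366091), np.float64(242.95542454986008))
-0.7 (np.float64(266.93259539727677), np.float64(232.02821822437556))
-0.35 (np.float64(293.60242636867076), np.float64(240.46025203313906))
0 (np.float64(325.0683545263252), np.float64(243.44908027614932))
```

View pics/w5c.png

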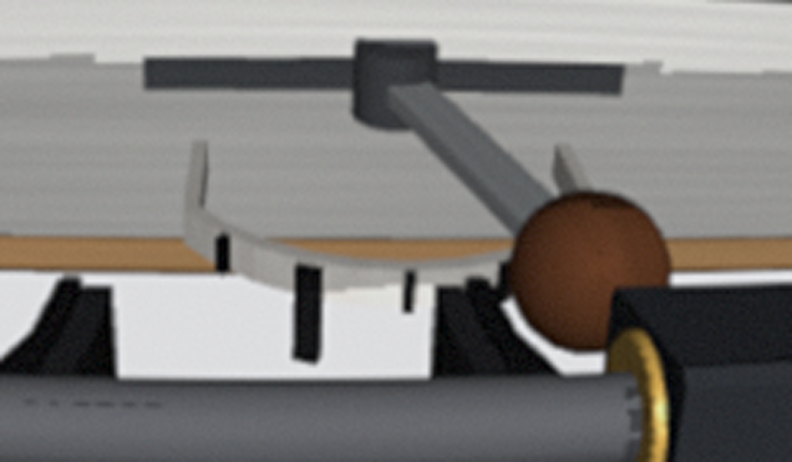

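Run:
```python
from h import *
# tool-frame points to wrist px (pose read now, arm holding)
s=env.state();T=R.from_euler('xyz',s['eef_rot'],degrees=True).as_matrix();p=s['eef_pos'];print(p,T)
for q in ([0,0,0],[0,.017,.026],[0,.017,-.026],[0,-.05,.026],[-.0095,.017,.026]): print(q,np.round(wproj('w5',p+T@np.array(q)),0), np.round(p+T@np.array(q),3))
S=snap('scene','s2')[0]
cv2.imwrite('pics/s2c.png',cv2.resize(S[150:310,230:400,::-1],None,fx=3.5,fy=3.5,interpolation=cv2.INTER_CUBIC))
z=np.load('pics/s2.npz')
print(cv2.projectPoints(np.array([knob(.3),p,p+T@np.array([0,.017,.026])]),z['r'],z['t'],z['K'],None)[0].reshape(-1,2))
```

```text
[0.59854507 0.01257235 0.21689784] [[-0.89528203  0.4452899  -0.01367483]
 [ 0.01105301 -0.00848424 -0.99990292]
 [-0.44536269 -0.89534626  0.002674  ]]
[0, 0, 0] [283. 254.] [0.599 0.013 0.217]
[0, 0.017, 0.026] [325. 244.] [ 0.606 -0.014  0.202]
[0, 0.017, -0.026] [242. 244.] [0.606 0.038 0.202]
[0, -0.05, 0.026] [343. 297.] [ 0.576 -0.013  0.262]
[-0.0095, 0.017, 0.026] [325. 230.] [ 0.614 -0.014  0.206]
[[302.35541473 229.03697124]
 [311.72145968 212.02778738]
 [308.78847262 222.07284692]]
```

View pics/s2c.png

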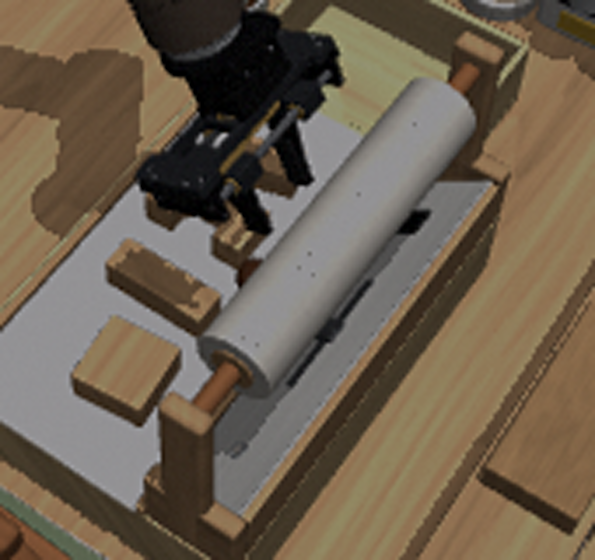

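```bash
python3 -m crank '[[0.6,[4,-25,0],[0,0,-0.01]],[0.6,[4,-25,0],[0,0,-0.01]],[0.6,[0,0,30],[0,0,0]],[0.6,[0,0,30],[0,0,0]],[0.6,[0,0,0],[0,0,0]]]'
python3 - <<'E'
from h import *
plan(knob(.3)+[-.010,0.003,.025],ori(25));plan(knob(.3)+[-.004,0.003,-.006],ori(25))
E
```

```text
time_s: 4.67
eef_pos: [0.5655, -0.0503, 0.2628]
eef_rot: [-89.8, 25.5, 179.5]
wrist_force: [-0.8, 0.0, 1.4]
width: 0.6
t 4.67 pos [ 0.5655 -0.0503  0.2628] F [-0.8  0.   1.4] w 0.6 ang err 0.63
N 2 row [-6.7 20.3 -3.2] [-0.0004  0.0031 -0.0045]
t 4.67 pos [ 0.5655 -0.0503  0.2628] F [-0.8  0.   1.4] w 0.6 ang err 0.63
N 2 row [-2.8 35.6 -3.3] [-0.0004  0.0031 -0.0045]
```

```bash
python3 -m crank '[[0.6,[-2,24,-1],[0,0,-0.004]],[0.6,[-2,24,-1],[0,0,-0.004]],[0.6,[-2,22,-1],[0,0,0]],[0.6,[0,0,0],[0,0,0]],[0.6,[0,0,0],[0,0,0]]]'
python3 - <<'E'
from h import *
plan(knob(.3)+[-.004,0.003,-.006],ori(25))
snap('wrist','w6')
E
python3 -m crank '[[0.6,[0,0,-8],[0,0,0]],[0.6,[0,0,-8],[0,0,0]]]'
python3 - <<'E'
from h import *
plan(knob(.3)+[-.004,0.003,-.006],ori(25))
snap('wrist','w7')
a=cv2.imread('pics/w6.png')[150:330];b=cv2.imread('pics/w7.png')[150:330];cv2.imwrite('pics/w67.png',np.vstack([a,b]))
E
```

```text
time_s: 5.08
eef_pos: [0.6022, -0.0529, 0.2068]
eef_rot: [-89.9, 25.8, 178.9]
wrist_force: [0.1, -0.4, 1.9]
width: 0.601
t 5.08 pos [ 0.6022 -0.0529  0.2068] F [ 0.1 -0.4  1.9] w 0.601 ang err 0.81
N 1 row [ 3.7  4.8 -8.5] [-0.0023 -0.002  -0.0138]
time_s: 5.3
eef_pos: [0.6019, -0.0377, 0.2087]
eef_rot: [-90.0, 25.9, 178.8]
wrist_force: [-1.0, -0.3, -1.1]
width: 0.605
t 5.3 pos [ 0.6019 -0.0377  0.2087] F [-1.  -0.3 -1.1] w 0.605 ang err 0.95
N 1 row [4.  6.8 6.6] [-0.0027 -0.0048 -0.0156]
```

View pics/w67.png

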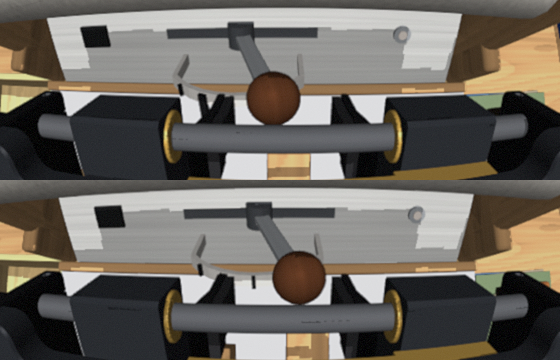

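```bash
python3 -m crank '[[0.6,[1,6,-6],[0,0,0]],[0.6,[0,0,-8],[0,0,0]],[0.6,[0,0,-8],[0,0,0]]]'
python3 - <<'E'
from h import *
plan(knob(-.35)+[-.004,0.01,-.006],ori(25))
snap('wrist','w8')
a=cv2.imread('pics/w8.png')[150:330];cv2.imwrite('pics/w8c.png',a)
for a in (.1,.2,.3): print(a,wproj('w8',knob(a)))
E
```

```text
time_s: 5.6
eef_pos: [0.6028, -0.0167, 0.2083]
eef_rot: [-89.9, 26.1, 178.7]
wrist_force: [-4.9, -2.9, 4.9]
width: 0.601
t 5.6 pos [ 0.6028 -0.0167  0.2083] F [-4.9 -2.9  4.9] w 0.601 ang err 1.22
N 2 row [  2.1   3.8 -21.6] [-0.0025 -0.0027 -0.01  ]
0.1 (np.float64(304.1529444897069), np.float64(253.61984437215733))
0.2 (np.float64(321.05261480763465), np.float64(251.87408615832427))
0.3 (np.float64(336.9474989181838), np.float64(249.1428672641187))
```

View pics/w8c.png

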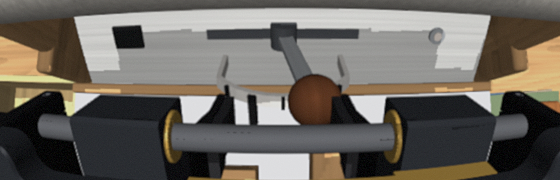

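The lever moves now: the knob at (315,247) puts it at about 0.165. I'll keep pushing.

```bash
python3 -m crank '[[0.6,[1,5,-8],[0,0,0]],[0.6,[0,2,-8],[0,0,0]],[0.6,[0,1,-8],[0,0,0]],[0.6,[0,1,-8],[0,0,0]]]'
python3 - <<'E'
from h import *
plan(knob(-.35)+[-.004,0.01,-.006],ori(25))
snap('wrist','w9')
a=cv2.imread('pics/w9.png')[150:330];cv2.imwrite('pics/w9c.png',a)
for a in (.1,0,-.1,-.2,-.35): print(a,wproj('w9',knob(a)))
E
```

```text
time_s: 5.98
eef_pos: [0.6017, 0.0085, 0.2122]
eef_rot: [-89.3, 26.4, 178.4]
wrist_force: [-0.2, -0.3, 0.9]
width: 0.601
t 5.98 pos [0.6017 0.0085 0.2122] F [-0.2 -0.3  0.9] w 0.601 ang err 1.82
N 1 row [  4.8  11.6 -18.1] [-0.0166 -0.0105 -0.025 ]
0.1 (np.float64(346.5070655429754), np.float64(250.93750398599838))
0 (np.float64(330.0470587085029), np.float64(251.889287890741))
-0.1 (np.float64(313.0797190327486), np.float64(251.79969021783558))
-0.2 (np.float64(296.08068501909855), np.float64(250.6607508813326))
-0.35 (np.float64(271.5634486409073), np.float64(247.09503843674025))
```

View pics/w9c.png

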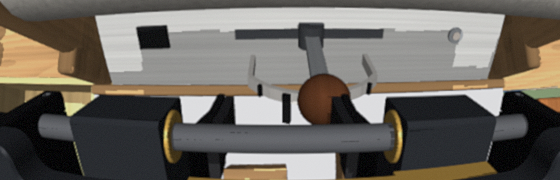

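```bash
python3 -m crank '[[0.6,[0,0,12],[0,0,0]],[0.6,[-3,12,0],[-0.01,-0.01,-0.025]],[0.6,[0,0,0],[0,0,0]],[0.6,[0,0,-10],[0,0,0]]]'
python3 - <<'E'
from h import *
plan(knob(-.35)+[-.000,0.01,-.006],ori(25))
snap('wrist','w10')
a=cv2.imread('pics/w10.png')[150:330];cv2.imwrite('pics/w10c.png',a)
for a in (.1,0,-.1,-.2,-.35): print(a,wproj('w10',knob(a)))
E
```

```text
time_s: 6.37
eef_pos: [0.6091, 0.006, 0.208]
eef_rot: [-89.8, 25.4, 179.1]
wrist_force: [-1.9, -1.3, 0.9]
width: 0.596
t 6.37 pos [0.6091 0.006  0.208 ] F [-1.9 -1.3  0.9] w 0.596 ang err 0.44
N 1 row [  5.6   6.6 -20.5] [-0.0039  0.0003 -0.0065]
0.1 (np.float64(345.04917022903373), np.float64(264.2931975864713))
0 (np.float64(328.054687201134), np.float64(265.11660488275345))
-0.1 (np.float64(310.59731099269493), np.float64(264.7596551708963))
-0.2 (np.float64(293.1722220941524), np.float64(263.2223885423001))
-0.35 (np.float64(268.1657928047622), np.float64(258.84997932425546))
```

View pics/w10c.png

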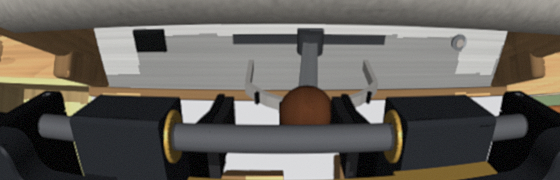

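Good contact now, with the knob at about -0.13. Another 20 mm or so to go.

```bash
python3 -m crank '[[0.6,[1,2,-9],[0,0,0]],[0.6,[0,1,-8],[0,0,0]],[0.6,[0,0,0],[0,0,0]]]'
python3 - <<'E'
from h import *
plan(knob(-.35)+[-.000,0.01,-.006],ori(25))
snap('wrist','w11')
a=cv2.imread('pics/w11.png')[150:330];cv2.imwrite('pics/w11c.png',a)
for a in (-.1,-.2,-.35,-.4): print(a,wproj('w11',knob(a)))
E
```

```text
time_s: 6.67
eef_pos: [0.6101, 0.0245, 0.208]
eef_rot: [-89.7, 25.7, 179.2]
wrist_force: [-0.8, 0.3, -0.6]
width: 0.594
t 6.67 pos [0.6101 0.0245 0.208 ] F [-0.8  0.3 -0.6] w 0.594 ang err 0.77
N 1 row [ 6.3  6.3 -1.9] [-0.0033  0.0028 -0.0127]
-0.1 (np.float64(339.43947176313463), np.float64(264.90027425507134))
-0.2 (np.float64(322.1462124623536), np.float64(263.5436035727338))
-0.35 (np.float64(296.80410709896086), np.float64(259.4238080942112))
-0.4 (np.float64(288.7496714417849), np.float64(257.5460073457326))
```

View pics/w11c.png

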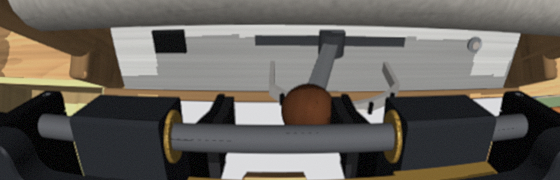

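```bash
python3 -m crank '[[0.6,[0,0,-6],[0,0,0]],[0.6,[0,0,0],[0,0,0]],[0.6,[0,0,9],[0,0,0]],[0.6,[0,-30,0],[0,0,0]],[0.6,[4,-35,0],[0,0,0]],[0.6,[4,-35,0],[0,0,0]],[0.6,[0,0,0],[0,0,0]]]'
python3 - <<'E'
from h import *
plan([.52,.02,.32],ori(25))
snap('wrist','w12')
a=cv2.imread('pics/w12.png')[100:260,160:400];cv2.imwrite('pics/w12c.png',cv2.resize(a,None,fx=3.3,fy=3.3,interpolation=cv2.INTER_CUBIC))
for a in (-.25,-.3,-.35,-.4): print(a,wproj('w12',knob(a)),wproj('w12',mark(a)))
E
```

```text
time_s: 7.3
eef_pos: [0.5568, 0.0214, 0.2959]
eef_rot: [-89.7, 25.4, 179.2]
wrist_force: [0.9, 0.5, 0.5]
width: 0.603
t 7.3 pos [0.5568 0.0214 0.2959] F [0.9 0.5 0.5] w 0.603 ang err 0.53
N 2 row [ 11.5 -18.8   1. ] [-0.0023  0.0012 -0.0039]
-0.25 (np.float64(298.33392934016996), np.float64(202.2224610481812)) (np.float64(304.81075367447437), np.float64(204.56853851948094))
-0.3 (np.float64(292.66804716365374), np.float64(201.4754456672651)) (np.float64(301.5129703820659), np.float64(204.1284491733226))
-0.35 (np.float64(287.12411374852263), np.float64(200.6085768169478)) (np.float64(298.26933709386174), np.float64(203.61506186495356))
-0.4 (np.float64(281.7298816242662), np.float64(199.62798376866743)) (np.float64(295.09245625404543), np.float64(203.03094831353923))
```

View pics/w12c.png

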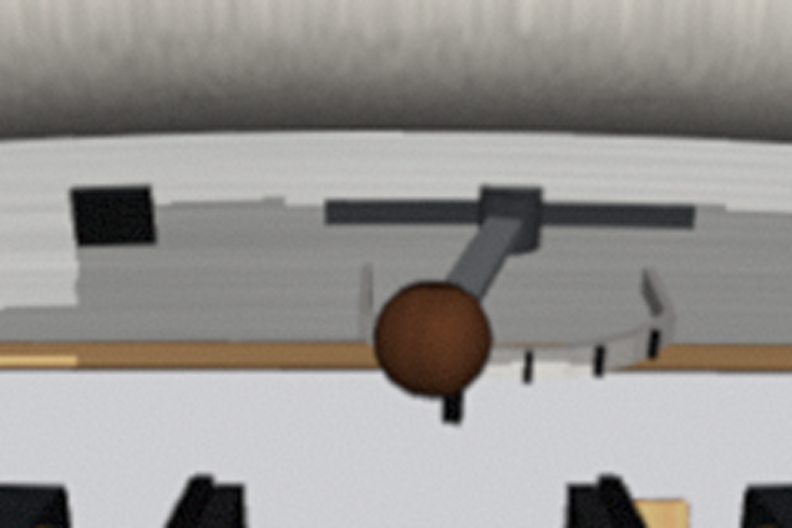

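Run:
```python
from h import *
import h
from scipy.optimize import least_squares
def px(x,y): return np.array([160+x/3.3,100+y/3.3])
obs={0:px(528,366),.35:px(599,360),.7:px(654,343)}
def res(p,full=False):
    h.O=np.array([.557+p[0],-.017+p[1],p[2]])
    r=[]
    for a,o in obs.items(): r+=list(np.array(wproj('w12',mark(a,.067,.020)))-o)
    r+=[wproj('w12',mark(-.35,.07,.02))[0]-px(453,0)[0]]
    r+=list(np.array(wproj('w12',knob(p[3])))-px(432.5,338.5))
    return r
f=least_squares(res,[0,0,0,-.3]);print(f.x,np.round(f.fun,2))
```

```text
[ 0.00050099 -0.00148128 -0.0219011  -0.32719771] [ 0.55 -1.12  0.13 -1.14 -0.3  -1.1   0.14 -0.47  2.93]
```

Run:
```python
from h import *
plan([.502,-.326,.26],ori(0,np.radians(-2.9)))
P=cloud('top0')
m=(abs(P[...,2]-.05)<.008)&(P[...,1]<-.24)&(P[...,1]>-.45)&(P[...,0]>.38)&(P[...,0]<.64)
n,l,s,c=cv2.connectedComponentsWithStats(m.astype(np.uint8))
for i in range(1,n):
    if s[i,4]>60: q=P[l==i];print(s[i],np.round(np.nanpercentile(q,[1,99],axis=0),3))
```

```text
t 7.35 pos [0.5564 0.0212 0.2929] F [-0.5  0.2 -0.3] w 0.601 ang err 25.29
N 10 row [ 5.1  2.2 34.9] [ 0.0002  0.0035 -0.044 ]
[355 188  40  51 979] [[ 0.411 -0.413  0.042]
 [ 0.61  -0.27   0.058]]
```

```bash
python3 -m crank '[[0.8,[5,2,35],[0,0.0035,-0.044]],[0.8,[5,2,35],[0,0.0035,-0.044]],[0.8,[5,2,35],[0,0.0035,-0.044]],[0.8,[5,2,35],[0,0.0035,-0.044]],[0.8,[5,2,35],[0,0.0035,-0.044]],[0.8,[5,2,35],[0,0.0035,-0.044]],[0.8,[5,2,35],[0,0.0035,-0.044]],[0.8,[5,2,35],[0,0.0035,-0.044]]]'
python3 - <<'E'
from h import *
plan([.502,-.326,.23],ori(0,np.radians(-2.9)))
E
```

```text
time_s: 8.02
eef_pos: [0.5142, -0.2621, 0.2624]
eef_rot: [-90.5, 4.3, 178.4]
wrist_force: [1.4, 0.5, -0.5]
width: 0.795
t 8.02 pos [ 0.5142 -0.2621  0.2624] F [ 1.4  0.5 -0.5] w 0.795 ang err 4.51
N 2 row [ 5.9 15.7 32.2] [ 0.0047  0.0113 -0.0374]
```

```bash
python3 -m crank '[[0.8,[6,16,32],[0.005,0.011,-0.037]],[0.8,[6,16,32],[0.005,0.011,-0.037]],[0.8,[0,0,0],[0,0,0]]]'
python3 - <<'E'
from h import *
snap('wrist','w13')
plan([.502,-.326,.123],ori(0,np.radians(-2.9)))
for x,y in ((.449,-.3235),(.56,-.329),(.505,-.326)): print(wproj('w13',[x,y,.142]))
E
```

```text
time_s: 8.27
eef_pos: [0.5008, -0.3347, 0.2235]
eef_rot: [-90.0, -0.4, 176.6]
wrist_force: [0.8, -0.1, -0.7]
width: 0.799
t 8.32 pos [ 0.5012 -0.3332  0.2247] F [ 0.1  0.3 -1.2] w 0.799 ang err 0.51
N 3 row [-0.2 33.9 -2.4] [ 0.0002 -0.0023  0.0019]
(np.float64(275.56604551472384), np.float64(274.58017790772357))
(np.float64(273.6054618119854), np.float64(144.40600869287778))
(np.float64(274.1870772312409), np.float64(212.42744853863587))
```

View pics/w13.png

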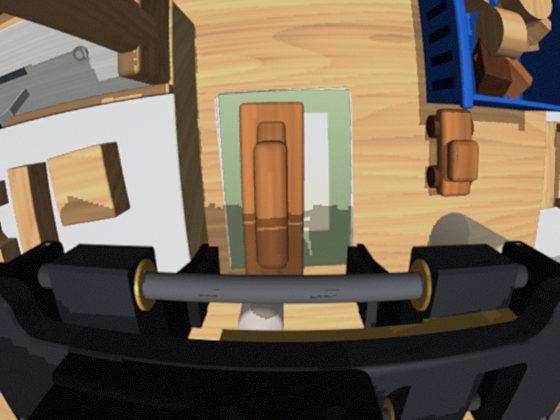

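The grip is centred at u≈271, about 2 mm left of the prediction, with the jaws either side of it. I'll descend.

```bash
python3 -m crank '[[0.8,[0,34,-3],[0,-0.002,0.002]],[0.8,[0,34,-3],[0,-0.002,0.002]],[0.8,[0,32,-3],[0,-0.002,0.002]],[0.8,[0,0,0],[0,0,0]]]'
python3 - <<'E'
from h import *
plan([.502,-.3245,.123],ori(0,np.radians(-2.9)))
E
```

```text
time_s: 8.65
eef_pos: [0.5033, -0.3249, 0.1224]
eef_rot: [-89.9, 0.4, 176.9]
wrist_force: [-1.1, 0.6, -1.6]
width: 0.797
t 8.65 pos [ 0.5033 -0.3249  0.1224] F [-1.1  0.6 -1.6] w 0.797 ang err 0.44
N 1 row [ 1.3 -0.6 -0.4] [-0.0013 -0.0028 -0.0069]
```

```bash
python3 -m crank '[[0,[0,0,0],[0,0,0]],[0,[0,0,0],[0,0,0]],[0,[0,0,0],[0,0,0]],[0,[0,0,0],[0,0,0]],[0,[0,0,0],[0,0,0]],[0,[0,0,0],[0,0,0]]]'
python3 - <<'E'
from h import *
plan(t2w([-.05,-.205,.22]),ori(0))
plan(t2w([-.05,-.205,.178]),ori(0))
E
```

```text
time_s: 9.15
eef_pos: [0.5084, -0.3252, 0.1312]
eef_rot: [-89.6, 1.1, 177.2]
wrist_force: [-0.2, -0.1, -0.1]
width: 0.432
t 9.15 pos [ 0.5084 -0.3252  0.1312] F [-0.2 -0.1 -0.1] w 0.432 ang err 2.18
N 4 row [  1.9 -22.3 -25.9] [-0.0018 -0.0081 -0.0047]
t 9.15 pos [ 0.5084 -0.3252  0.1312] F [-0.2 -0.1 -0.1] w 0.432 ang err 2.18
N 4 row [  2.  -11.9 -25.9] [-0.0018 -0.0081 -0.0047]
```

```bash
python3 -m crank '[[0.43,[0,8,0],[0,0,0]],[0,[0,0,0],[0,0,0]],[0,[0,0,0],[0,0,0]],[0,[0,0,0],[0,0,0]]]'
python3 - <<'E'
from h import *
s=env.state();print(s['width'],s['eef_pos'],s['wrist_force'])
E
```

```text
time_s: 9.48
eef_pos: [0.5095, -0.3257, 0.1246]
eef_rot: [-89.5, 1.3, 177.2]
wrist_force: [-0.1, 1.0, -0.4]
width: 0.311
0.3114624307639415 [ 0.50950065 -0.32574429  0.12462799] [-0.12058022  1.00919713 -0.38234455]
```

```bash
python3 -m crank '[[0,[0,0,0],[0,0,0]],[0,[0,0,0],[0,0,0]],[0,[0,0,0],[0,0,0]]]'
python3 - <<'E'
from h import *
snap('wrist','w14')
plan(t2w([-.05,-.205,.19]),ori(0))
E
```

```text
time_s: 9.73
eef_pos: [0.5095, -0.3257, 0.1246]
eef_rot: [-89.5, 1.3, 177.2]
wrist_force: [-0.9, 0.9, -0.1]
width: 0.314
t 9.78 pos [ 0.5095 -0.3257  0.1246] F [0.3 0.5 0.1] w 0.313 ang err 2.31
N 4 row [  2.2 -16.5 -26. ] [-0.0021 -0.0081 -0.0057]
```

View pics/w14.png

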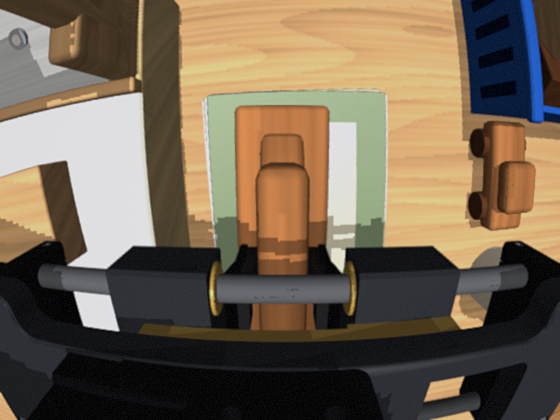

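Gripped (27 mm wide, matching the grip), with the brush bottom 74.6 mm below the TCP. Up first, then over to the table end.

```bash
python3 -m crank '[[0,[0,-38,0],[0,0,0]],[0,[0,-38,0],[0,0,0]],[0,[1,-15,-15],[-0.001,-0.008,-0.001]],[0,[1,0,-35],[-0.001,-0.008,-0.001]],[0,[1,0,-35],[0,-0.008,0]],[0,[0,0,-30],[0,-0.008,0]],[0,[0,0,0],[0,0,0]]]'
python3 - <<'E'
from h import *
plan(t2w([-.047,-.207,.180]),ori(1.3)); print(env.state()['eef_rot'])
snap('wrist','w15')
E
```

```text
time_s: 10.37
eef_pos: [0.5055, -0.2065, 0.213]
eef_rot: [-90.0, 0.6, 178.6]
wrist_force: [-0.6, 0.2, -2.8]
width: 0.311
t 10.37 pos [ 0.5055 -0.2065  0.213 ] F [-0.6  0.2 -2.8] w 0.311 ang err 0.83
N 1 row [-1.2 33.  16.7] [-0.0001 -0.0075  0.0125]
[-90.00027302   0.58478206 178.63944924]
```

View pics/w15.png

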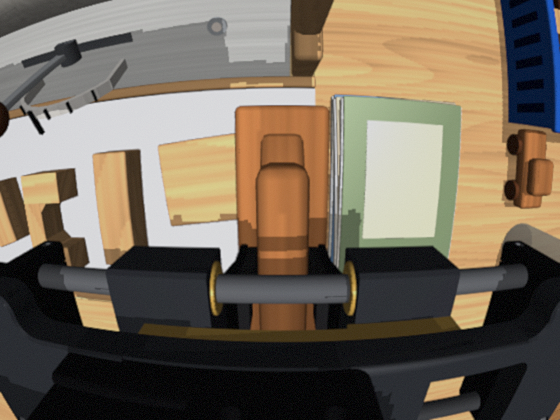

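```bash
python3 -m crank '[[0,[0,0,18],[0,-0.007,0.012]],[0,[0,0,0],[0,0,0]]]'
python3 - <<'E'
from h import *
plan(t2w([-.047,-.207,.180]),ori(1.3)); print(env.state()['eef_rot'])
E
```

```text
time_s: 10.58
eef_pos: [0.5049, -0.2255, 0.2122]
eef_rot: [-90.0, 1.2, 179.2]
wrist_force: [0.2, 0.4, -2.2]
width: 0.313
t 10.58 pos [ 0.5049 -0.2255  0.2122] F [ 0.2  0.4 -2.2] w 0.313 ang err 0.18
N 1 row [-1.  32.3 -2.3] [-0.0008  0.0024  0.0019]
[-89.9521552    1.19361923 179.20799637]
```

```bash
python3 -m crank '[[0,[-1,16,0],[0,0,0]],[0,[0,16,0],[0,0,0]],[0,[0,0,0],[0,0,0]]]'
python3 - <<'E'
from h import *
plan(t2w([-.047,-.05,.180]),ori(1.3)); print(env.state()['eef_rot'])
E
```

```text
time_s: 10.83
eef_pos: [0.5061, -0.2277, 0.1788]
eef_rot: [-90.0, 1.2, 178.9]
wrist_force: [-1.0, -0.6, -2.5]
width: 0.316
t 10.83 pos [ 0.5061 -0.2277  0.1788] F [-1.  -0.6 -2.5] w 0.316 ang err 0.18
N 5 row [ -0.1  -0.3 -32.3] [-0.0001 -0.0004  0.0005]
[-89.96692296   1.17036953 178.94688482]
```

```bash
python3 -m crank '[[0,[0,0,-12],[0,0,0]],[0,[0,0,-14],[0,0,0]],[0,[0,0,-14],[0,0,0]],[0,[0,0,-14],[0,0,0]],[0,[0,0,-14],[0,0,0]],[0,[0,0,-14],[0,0,0]],[0,[0,0,-14],[0,0,0]],[0,[0,0,-14],[0,0,0]]]'
python3 - <<'E'
from h import *
plan(t2w([-.047,.05,.180]),ori(1.3)); print(env.state()['eef_rot'])
snap('wrist','w16')
E
```

```text
time_s: 11.5
eef_pos: [0.5079, -0.1171, 0.1804]
eef_rot: [-89.8, 1.0, 178.3]
wrist_force: [1.0, -1.2, -3.2]
width: 0.317
t 11.5 pos [ 0.5079 -0.1171  0.1804] F [ 1.  -1.2 -3.2] w 0.317 ang err 0.84
N 4 row [  0.2  -0.  -37.7] [-0.0011 -0.0032  0.0015]
[-89.7538873    0.95822531 178.34541608]
```

View pics/w16.png

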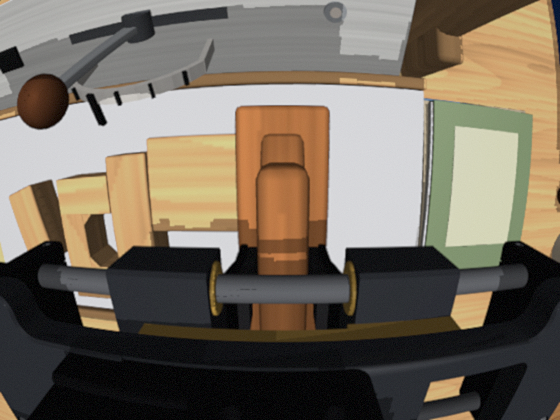

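The half unit is flush against the brush and pushing the pillar. I'll continue.

```bash
python3 -m crank '[[0,[0,0,-14],[0,-0.006,0.003]],[0,[0,0,-14],[0,-0.006,0.003]],[0,[0,0,-14],[0,-0.003,0]],[0,[0,0,-14],[0,0,0]],[0,[0,0,-14],[0,0,0]],[0,[0,0,-14],[0,0,0]],[0,[0,0,-14],[0,0,0]],[0,[0,0,-14],[0,0,0]]]'
python3 - <<'E'
from h import *
plan(t2w([-.047,.10,.180]),ori(1.3)); print(env.state()['eef_rot'])
snap('wrist','w17')
E
```

```text
time_s: 12.22
eef_pos: [0.509, -0.0023, 0.184]
eef_rot: [-89.4, 1.3, 179.1]
wrist_force: [0.1, -1.3, -3.5]
width: 0.311
t 12.22 pos [ 0.509  -0.0023  0.184 ] F [ 0.1 -1.3 -3.5] w 0.311 ang err 0.59
N 3 row [ -0.4   1.1 -28.7] [-0.0034  0.0003 -0.    ]
[-89.40789059   1.3043824  179.12921417]
```

View pics/w17.png

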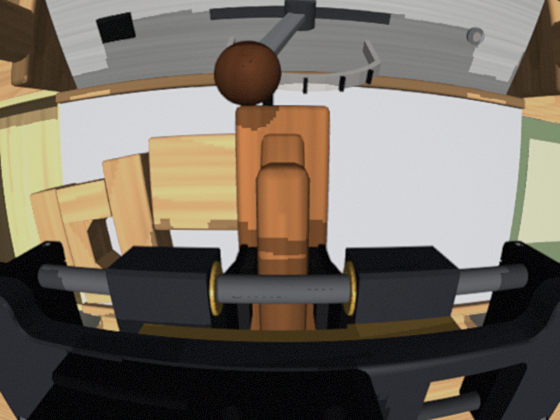

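```bash
python3 -m crank '[[0,[0,2,-14],[-0.004,0,0]],[0,[0,2,-14],[-0.004,0,0]],[0,[0,1,-14],[-0.003,0,0]],[0,[0,0,-14],[0,0,0]],[0,[0,0,-14],[0,0,0]],[0,[0,0,-14],[0,0,0]],[0,[0,0,-14],[0,0,0]],[0,[0,0,-14],[0,0,0]]]'
python3 - <<'E'
from h import *
plan(t2w([-.047,.20,.180]),ori(1.3)); print(env.state()['eef_rot'])
snap('wrist','w18');snap('scene','s18')
im=cv2.imread('pics/s18.png');cv2.imwrite('pics/s18c.png',cv2.resize(im[80:310,190:420],None,fx=2.6,fy=2.6))
E
```

```text
time_s: 12.93
eef_pos: [0.5109, 0.1133, 0.1818]
eef_rot: [-89.9, 1.4, 179.0]
wrist_force: [0.0, -0.4, -2.8]
width: 0.311
t 12.93 pos [0.5109 0.1133 0.1818] F [ 0.  -0.4 -2.8] w 0.311 ang err 0.16
N 2 row [ -0.5   0.9 -35.2] [-0.0011 -0.0007 -0.0006]
[-89.87765402   1.36857561 178.98983638]
```

View pics/w18.png

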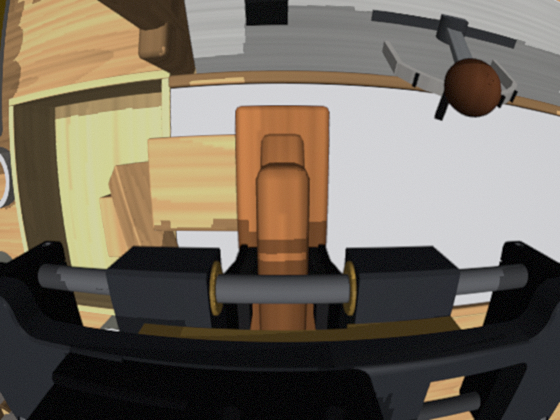

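View pics/s18c.png

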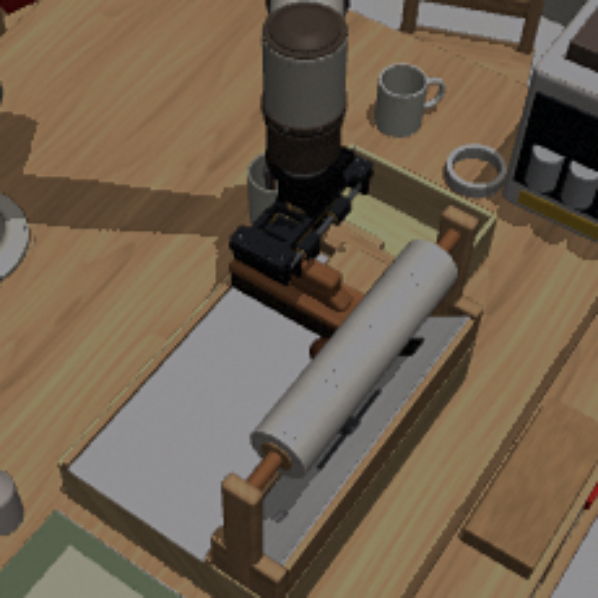

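Two blocks are in the box, the pillar is tipping over the edge, and the half unit comes next. I'll continue.

```bash
python3 -m crank '[[0,[0,1,-14],[0,0,0]],[0,[0,1,-14],[0,0,0]],[0,[0,0,-14],[0,0,0]],[0,[0,0,-14],[0,0,0]],[0,[0,0,-14],[0,0,0]],[0,[0,0,-14],[0,0,0]]]'
python3 - <<'E'
from h import *
plan(t2w([-.047,.25,.180]),ori(1.3)); print(env.state()['eef_rot'])
snap('wrist','w19')
E
```

```text
time_s: 13.53
eef_pos: [0.5125, 0.2012, 0.1805]
eef_rot: [-89.9, 1.4, 178.9]
wrist_force: [-0.6, 0.1, -1.8]
width: 0.313
t 13.53 pos [0.5125 0.2012 0.1805] F [-0.6  0.1 -1.8] w 0.313 ang err 0.24
N 1 row [ -0.9   0.5 -32.6] [-0.0022 -0.0033 -0.0014]
[-89.8788082    1.37950261 178.88206701]
```

View pics/w19.png

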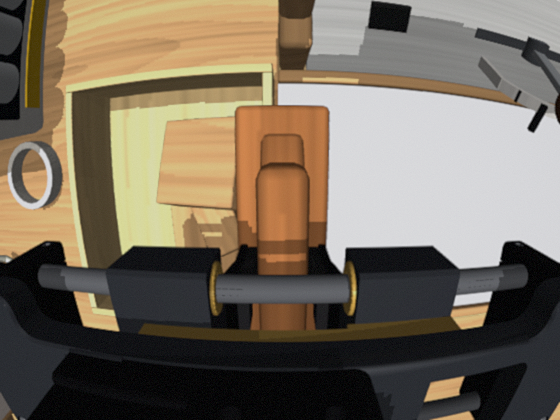

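```bash
python3 -m crank '[[0,[0,0,-14],[0,-0.002,0]],[0,[0,0,-14],[0,0,0]],[0,[0,0,-14],[0,0,0]],[0,[0,0,-14],[0,0,0]],[0,[0,0,-8],[0,0,0]],[0,[0,0,0],[0,0,0]]]'
python3 - <<'E'
from h import *
plan(t2w([-.047,.15,.25]),ori(1.3)); print(env.state()['eef_rot'])
snap('wrist','w20')
E
```

```text
time_s: 14.08
eef_pos: [0.5138, 0.2776, 0.1797]
eef_rot: [-90.0, 1.4, 179.3]
wrist_force: [0.2, 0.2, -1.8]
width: 0.315
t 14.08 pos [0.5138 0.2776 0.1797] F [ 0.2  0.2 -1.8] w 0.315 ang err 0.28
N 5 row [ -0.5 -14.1  28.8] [ 0.0001  0.0008 -0.0005]
[-90.02644296   1.44479868 179.30855049]
```

View pics/w20.png

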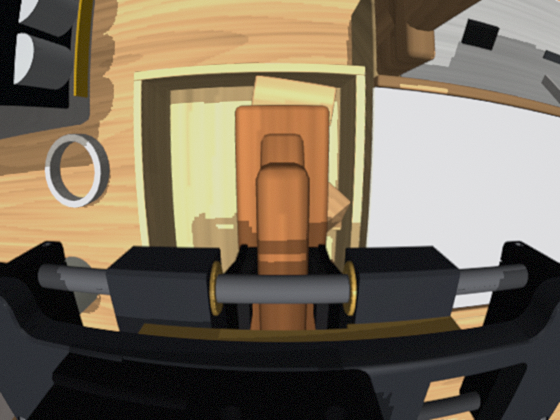

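```bash
python3 -m crank '[[0,[0,-20,0],[0,0,0]],[0,[0,-38,0],[0,0,0]],[0,[0,-20,30],[0,0,0]],[0,[0,0,38],[0,0,0]],[0,[0,0,38],[0,0,0]],[0,[0,0,38],[0,0,0]],[0,[0,0,38],[0,0,0]]]'
python3 - <<'E'
from h import *
plan([.509,-.338,.20],ori(1.3)); print(env.state()['eef_rot'])
snap('wrist','w21');snap('scene','s21')
im=cv2.imread('pics/s21.png');cv2.imwrite('pics/s21c.png',cv2.resize(im[100:260,270:430],None,fx=3.7,fy=3.7,interpolation=cv2.INTER_CUBIC))
E
```

```text
time_s: 14.72
eef_pos: [0.5088, 0.0921, 0.2603]
eef_rot: [-89.8, 1.3, 179.8]
wrist_force: [1.1, -1.0, -2.1]
width: 0.314
t 14.72 pos [0.5088 0.0921 0.2603] F [ 1.1 -1.  -2.1] w 0.314 ang err 0.73
N 12 row [-0.2  5.1 35.8] [-0.0003  0.001  -0.    ]
[-89.7765662    1.31747143 179.77204499]
```

View pics/w21.png

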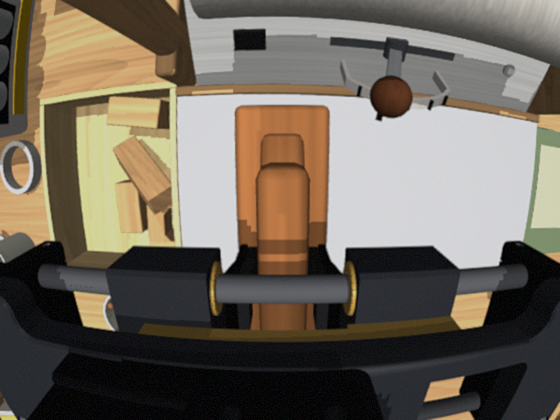

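View pics/s21c.png

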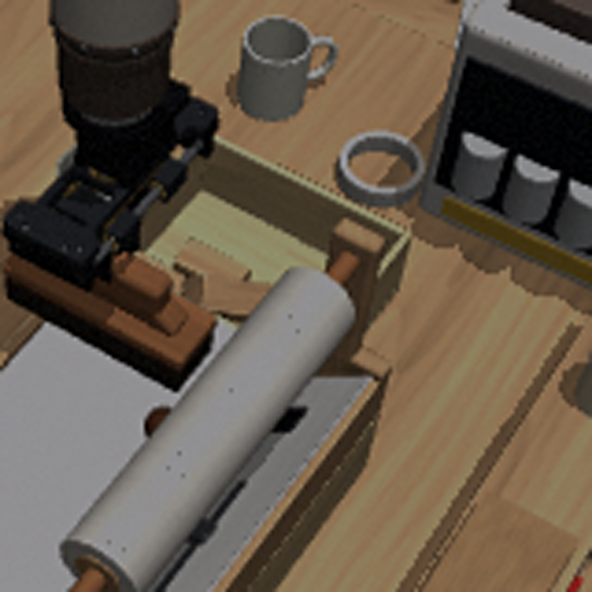

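The table is clear and the blocks lie in the box at left, (110–165, 100–235). I'll return low, as in the sweep, because the brush end would meet the knob at this height.

```bash
python3 -m crank '[[0,[0,34,0],[0,0.005,0]],[0,[0,34,0],[0,0.005,0]],[0,[0,0,0],[0,0,0]]]'
python3 - <<'E'
from h import *
plan([.509,-.22,.190],ori(1.3)); print(env.state()['eef_rot'])
for a in (-.25,-.3,-.35,-.4): print(a,wproj('w21',knob(a)),wproj('w21',mark(a)))
E
```

```text
time_s: 15.07
eef_pos: [0.5108, 0.0852, 0.1943]
eef_rot: [-89.9, 1.7, 178.4]
wrist_force: [-1.9, -0.5, -4.6]
width: 0.315
t 15.07 pos [0.5108 0.0852 0.1943] F [-1.9 -0.5 -4.6] w 0.315 ang err 0.8
N 9 row [-0.6  0.5 33.9] [-0.0001 -0.0013 -0.0008]
[-89.94362136   1.69766236 178.38348171]
-0.25 (np.float64(391.96803241626714), np.float64(96.3733318605748)) (np.float64(386.46432178478864), np.float64(95.06350974256544))
-0.3 (np.float64(385.2773383698282), np.float64(94.78828431632611)) (np.float64(382.6566790797077), np.float64(94.1757623580155))
-0.35 (np.float64(378.58109465377703), np.float64(93.06771080600473)) (np.float64(378.85382656141246), np.float64(93.20277336507107))
-0.4 (np.float64(371.9179564960383), np.float64(91.22218256092415)) (np.float64(375.07153466354333), np.float64(92.14878547005522))
```

```bash
python3 -m crank '[[0,[0,0,34],[0,0,0]],[0,[0,0,34],[0,0,0]],[0,[0,0,34],[0,0,0]],[0,[0,0,34],[0,0,0]],[0,[0,0,34],[0,0,0]],[0,[0,0,34],[0,0,0]],[0,[0,0,34],[0,0,0]],[0,[0,0,30],[0,0,0]]]'
python3 - <<'E'
from h import *
for w in ('w15','w16','w17','w18','w12'):
  print(w,[np.round(wproj(w,knob(a)),0) for a in (-.25,-.3,-.35)])
plan([.509,-.336,.190],ori(1.3)); print(env.state()['eef_rot'])
E
```

```text
time_s: 15.73
eef_pos: [0.5079, -0.1888, 0.2055]
eef_rot: [-89.7, 2.1, 179.4]
wrist_force: [0.6, 0.5, -2.1]
width: 0.317
w15 [array([ -8., 122.]), array([-11., 122.]), array([-13., 122.])]
w16 [array([ 51., 102.]), array([ 46., 102.]), array([ 41., 102.])]
w17 [array([265.,  77.]), array([255.,  75.]), array([245.,  74.])]
w18 [array([489.,  95.]), array([480.,  92.]), array([472.,  89.])]
w12 [array([298., 202.]), array([293., 201.]), array([287., 201.])]
t 15.73 pos [ 0.5079 -0.1888  0.2055] F [ 0.6  0.5 -2.1] w 0.317 ang err 0.91
N 4 row [-0.6  4.  36.8] [-0.0013  0.0013 -0.0035]
[-89.68769343   2.10153552 179.3697706 ]
```

```bash
python3 -m crank '[[0,[-1,2,37],[-0.001,0.001,-0.004]],[0,[-1,2,37],[-0.001,0.001,-0.004]],[0,[0,2,37],[-0.001,0.001,-0.004]],[0,[0,2,34],[-0.001,0.001,-0.002]],[0,[0,0,0],[0,0,0]]]'
python3 - <<'E'
from h import *
plan([.510,-.336,.127],ori(1.3)); print(env.state()['eef_rot'])
E
```

```text
time_s: 16.15
eef_pos: [0.5095, -0.3467, 0.2075]
eef_rot: [-89.6, 1.7, 179.1]
wrist_force: [1.7, -0.1, -3.4]
width: 0.311
t 16.15 pos [ 0.5095 -0.3467  0.2075] F [ 1.7 -0.1 -3.4] w 0.311 ang err 0.59
N 3 row [ 0.6 26.8 -3.7] [-0.0026  0.0002 -0.0023]
[-89.56048256   1.69815797 179.09737848]
```

```bash
python3 -m crank '[[0,[0,27,-3],[-0.003,0,-0.002]],[0,[0,27,-3],[-0.003,0,-0.002]],[0,[0,21,-3],[-0.003,0,-0.002]],[0,[0,0,0],[0,0,0]]]'
python3 - <<'E'
from h import *
plan([.510,-.338,.125],ori(1.3)); print(env.state()['eef_rot'])
E
```

```text
time_s: 16.48
eef_pos: [0.5144, -0.3435, 0.1378]
eef_rot: [-89.8, 1.8, 178.8]
wrist_force: [-0.5, 0.4, -2.9]
width: 0.314
t 16.48 pos [ 0.5144 -0.3435  0.1378] F [-0.5  0.4 -2.9] w 0.314 ang err 0.61
N 1 row [ 5.  12.7 -5.5] [-0.0041 -0.0044 -0.0089]
[-89.77157015   1.80886649 178.81985018]
```

```bash
python3 -m crank '[[0,[2,8,-1],[-0.003,0,-0.008]],[0,[1,5,0],[0,0,0]],[0,[0,1,0],[0,0,0]]]'
python3 - <<'E'
from h import *
plan([.510,-.338,.125],ori(1.3)); print(env.state()['eef_rot'])
E
```

```text
time_s: 16.73
eef_pos: [0.514, -0.3431, 0.1272]
eef_rot: [-89.8, 1.5, 179.0]
wrist_force: [-0.0, 0.2, -2.4]
width: 0.313
t 16.73 pos [ 0.514  -0.3431  0.1272] F [-0.   0.2 -2.4] w 0.313 ang err 0.34
N 1 row [ 4.1  2.1 -5.1] [-0.0041 -0.0019 -0.0039]
[-89.76668913   1.52232511 178.96402789]
```

```bash
python3 -m crank '[[0,[0,3,0],[0,0,0]],[0,[0,1,0],[0,0,0]]]'
python3 - <<'E'
from h import *
s=env.state();print(s['eef_pos'],s['wrist_force'])
E
```

```text
time_s: 16.9
eef_pos: [0.5153, -0.3435, 0.1253]
eef_rot: [-89.7, 1.7, 179.0]
wrist_force: [-0.7, 0.9, -1.3]
width: 0.316
[ 0.51534895 -0.3434585   0.12534407] [-0.74754269  0.87150057 -1.28433104]
```

```bash
python3 -m crank '[[0.4,[0,0,0],[0,0,0]],[0.7,[0,0,0],[0,0,0]],[0.7,[0,0,0],[0,0,0]],[0.7,[0,0,0],[0,0,0]],[0.7,[0,0,0],[0,0,0]],[0.7,[0,0,0],[0,0,0]]]'
python3 - <<'E'
from h import *
s=env.state();print(s['eef_pos'],s['wrist_force'],s['width'])
E
```

```text
time_s: 17.4
eef_pos: [0.5184, -0.345, 0.1308]
eef_rot: [-89.4, 2.2, 179.1]
wrist_force: [-0.6, 0.0, -0.5]
width: 0.661
[ 0.51837509 -0.3450311   0.13079831] [-0.61335042  0.03247747 -0.51145666] 0.6612105940329017
```

Released. I'll go straight up, then move to view the lever.

```bash
python3 -m crank '[[0.7,[0,-30,0],[0,0,0]],[0.7,[0,-38,0],[0,0,0]],[0.7,[0,-38,0],[0,0,0]],[0.7,[0,-38,0],[0,0,0]],[0.7,[0,0,0],[0,0,0]]]'
python3 - <<'E'
from h import *
snap('wrist','w22');snap('top','t22');plan([.47,.02,.33],ori(20))
im=cv2.imread('pics/t22.png');cv2.imwrite('pics/t22c.png',cv2.resize(im[140:280,170:450],None,fx=2.8,fy=2.8,interpolation=cv2.INTER_CUBIC))
E
```

```text
time_s: 17.82
eef_pos: [0.511, -0.3435, 0.278]
eef_rot: [-89.5, 1.8, 179.1]
wrist_force: [0.0, -0.4, 2.2]
width: 0.699
t 17.92 pos [ 0.5087 -0.3413  0.271 ] F [-0.3  0.8 -1.5] w 0.702 ang err 18.76
N 10 row [  3.4  -6.6 -36.1] [-0.0003 -0.      0.0327]
```

View pics/t22c.png

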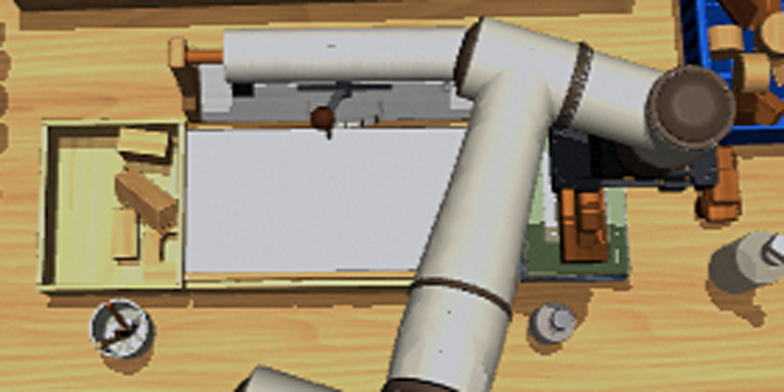

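View pics/w22.png

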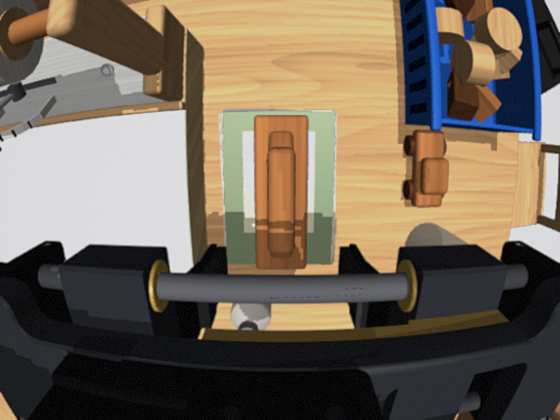

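Run:
```python
from h import *
P=cloud('t22'); Z=P[...,2]
# crop px -> full
sub=np.round(Z[184:243:2,206:236:2]*1000).astype(int)
print(sub)
z=np.load('pics/t22.npz')
for a in (-.25,-.3,-.35,-.4): print(a,cv2.projectPoints(np.array([knob(a),mark(a)]),z['r'],z['t'],z['K'],None)[0].reshape(-1,2))
# knob by depth
m=(Z>.19)&(Z<.235)&(P[...,0]<.63)&(P[...,0]>.57)&(abs(P[...,1])<.1); print(P[m].mean(0),m.sum(), P[m][:,1].min(),P[m][:,1].max())
P0=cloud('top0');Z=P0[...,2];m=(Z>.19)&(Z<.235)&(P0[...,0]<.63)&(P0[...,0]>.57)&(abs(P0[...,1])<.1);print(P0[m].mean(0),m.sum(),P0[m][:,1].min(),P0[m][:,1].max())
```

```text
[[                  90                   82                   90
                    89                   92                   89
                    87                   83                   87
                    85                   90                   84
                    87                   79                   92]
 [                  50                   52                   51
                    44                   76                   74
                    83                   80                   49
                    45                   50                   47
                    57                   46                   93]
 [                  18                   20                   14
                    23                   79                   76
                    78                   77                   82
                    77                   70                   74
                    71                   17                   86]
 [                   6                    7                    9
                    85                   81              
[... 8464 characters left out ...]
                101
                    96                   91                   89
                    91                   88                   91
                    91                   89                   92]]
-0.25 [[286.16761657 181.97558856]
 [288.44728708 182.85484382]]
-0.3 [[284.85057762 181.82814864]
 [287.59644894 182.75930208]]
-0.35 [[283.55569913 181.65184396]
 [286.75921794 182.6450029 ]]
-0.4 [[282.28663789 181.44725353]
 [285.93786333 182.51228994]]
[0.60446433 0.01147914 0.21572682] 63 -0.003498854868760612 0.025940431341765303
[ 0.6029354  -0.04817172  0.21673663] 59 -0.061878425826034214 -0.035751227476425396<stdin>:4: RuntimeWarning: invalid value encountered in cast
```

The brush lies mid-books and all four blocks are in the box: the half unit on edge (top 78 mm), the pillar leaning (top 95 mm). Depth puts the lever at about -0.30, which is too close to the limit. I'll go back, close on the knob and set it by the TCP's y.

```bash
python3 -m crank '[[0.7,[3,-7,-36],[0,0,0.033]],[0.7,[3,-7,-36],[0,0,0.033]],[0.7,[3,-7,-36],[0,0,0.033]],[0.7,[3,-7,-36],[0,0,0.033]],[0.7,[3,-7,-36],[0,0,0.033]],[0.7,[3,-7,-36],[0,0,0.033]],[0.7,[3,-7,-36],[0,0,0.033]],[0.7,[3,-7,-36],[0,0,0.033]]]'
python3 - <<'E'
from h import *
plan([.49,.014,.34],ori(22))
E
```

```text
time_s: 18.58
eef_pos: [0.4795, -0.047, 0.3072]
eef_rot: [-90.3, 15.4, 178.1]
wrist_force: [1.3, 0.4, 0.0]
width: 0.698
t 18.58 pos [ 0.4795 -0.047   0.3072] F [1.3 0.4 0. ] w 0.698 ang err 6.63
N 2 row [ -9.  -14.3 -30.7] [-0.0001 -0.0084  0.0573]
```

```bash
python3 -m crank '[[0.7,[-9,-14,-31],[0,-0.008,0.057]],[0.7,[-9,-14,-31],[0,-0.008,0.057]],[0.7,[0,0,0],[0,0,0]],[0.7,[0,0,0],[0,0,0]]]'
python3 - <<'E'
from h import *
snap('wrist','w23')
plan(knob(-.32)+[-.000,0.0,.05],ori(22))
a=cv2.imread('pics/w23.png')[120:240,180:360];cv2.imwrite('pics/w23c.png',cv2.resize(a,None,fx=4.4,fy=4.4,interpolation=cv2.INTER_CUBIC))
for a in (-.25,-.3,-.35,-.4): print(a,np.round(wproj('w23',knob(a)),1),np.round(wproj('w23',mark(a,.07)),1))
print([np.round(wproj('w23',mark(a,.067)),1) for a in (-.7,0,.35,.7)])
E
```

```text
time_s: 18.92
eef_pos: [0.4856, 0.0233, 0.3359]
eef_rot: [-90.0, 22.0, 179.8]
wrist_force: [0.0, -0.8, -1.2]
width: 0.696
t 18.97 pos [0.4859 0.0227 0.336 ] F [-0.6 -0.3  0.2] w 0.699 ang err 0.64
N 4 row [-20.5  29.8   2. ] [0.001  0.0026 0.0001]
-0.25 [297.8 136.2] [302.9 144.3]
-0.3 [293.1 135.6] [299.9 143.9]
-0.35 [288.5 135.1] [297.  143.5]
-0.4 [284.  134.4] [294.1 143.1]
[array([280.3, 139. ]), array([318.1, 144.4]), array([337.4, 143.7]), array([352.6, 140.9])]
```

View pics/w23c.png

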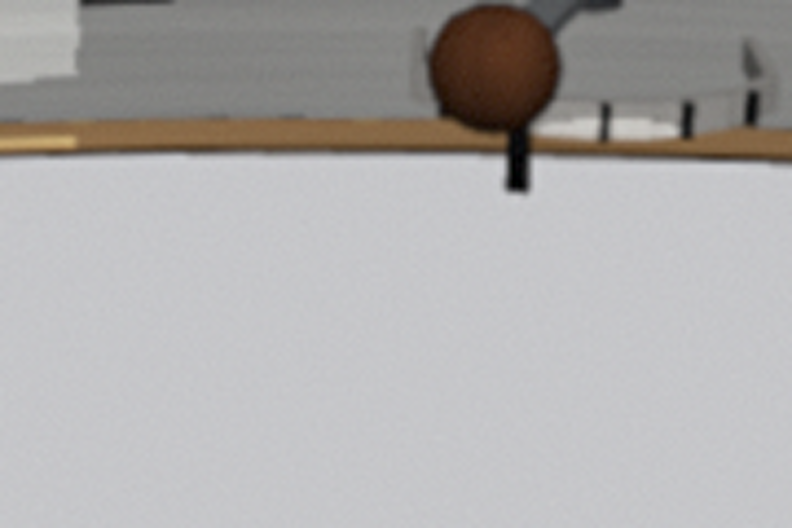

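Consistently about -0.30. I'll go in around the knob and close on it.

```bash
python3 -m crank '[[0.7,[-10,30,3],[0,0,0.015]],[0.7,[-14,30,2],[0,0,0.015]],[0.7,[-14,25,2],[0,0,0.015]],[0.7,[0,0,0],[0,0,0]]]'
python3 - <<'E'
from h import *
plan([.605,.0125,.209],ori(25))
E
```

```text
time_s: 19.3
eef_pos: [0.5561, 0.0115, 0.2689]
eef_rot: [-90.1, 24.6, 179.4]
wrist_force: [0.4, -0.4, -0.4]
width: 0.697
t 19.3 pos [0.5561 0.0115 0.2689] F [ 0.4 -0.4 -0.4] w 0.697 ang err 0.56
N 3 row [-6.4 24.9 -0.5] [0.0014 0.0017 0.0024]
```

```bash
python3 -m crank '[[0.7,[-6,25,0],[0,0.002,0.002]],[0.7,[-6,25,0],[0,0.002,0.002]],[0.7,[-6,25,0],[0,0.002,0.002]],[0.7,[0,0,0],[0,0,0]]]'
python3 - <<'E'
from h import *
plan([.605,.0125,.209],ori(25))
E
```

```text
time_s: 19.63
eef_pos: [0.6052, 0.0029, 0.2018]
eef_rot: [-90.1, 24.5, 178.3]
wrist_force: [-0.3, -0.5, 0.2]
width: 0.697
t 19.63 pos [0.6052 0.0029 0.2018] F [-0.3 -0.5  0.2] w 0.697 ang err 0.88
N 1 row [-2.6 -6.7 -9.6] [-0.0031 -0.0121  0.0089]
```

```bash
python3 -m crank '[[0.6,[0,-4,-7],[0,-0.01,0.008]],[0.5,[0,0,-5],[0,0,0]],[0.42,[0,0,0],[0,0,0]],[0.4,[0,0,0],[0,0,0]],[0.4,[0,0,0],[0,0,0]]]'
python3 - <<'E'
from h import *
plan([.607,.016,.206],ori(25))
snap('wrist','w24')
a=cv2.imread('pics/w24.png')[150:330];cv2.imwrite('pics/w24c.png',a)
for a in (-.2,-.25,-.3,-.35,-.4): print(a,np.round(wproj('w24',knob(a)),1))
E
```

```text
time_s: 20.05
eef_pos: [0.6028, 0.0123, 0.2069]
eef_rot: [-89.8, 24.9, 178.7]
wrist_force: [-0.8, -0.4, 0.1]
width: 0.436
t 20.05 pos [0.6028 0.0123 0.2069] F [-0.8 -0.4  0.1] w 0.436 ang err 0.52
N 1 row [-3.3  2.5 -3.8] [-0.0065 -0.0061  0.0013]
-0.2 [301.4 251.6]
-0.25 [292.8 250.5]
-0.3 [284.4 249.2]
-0.35 [276.2 247.6]
-0.4 [268.3 245.8]
```

View pics/w24c.png

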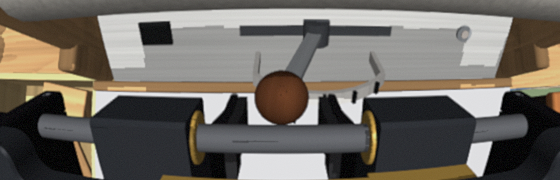

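```bash
python3 -m crank '[[0.38,[-3,1,-3],[0,0,0]],[0.37,[0,0,0],[0,0,0]],[0.36,[0,0,0],[0,0,0]],[0.36,[0,0,0],[0,0,0]]]'
python3 - <<'E'
from h import *
plan([.606,.016,.206],ori(25))
s=env.state();print(s['width'],s['wrist_force'])
E
```

```text
time_s: 20.43
eef_pos: [0.6067, 0.0163, 0.2103]
eef_rot: [-89.9, 25.2, 178.7]
wrist_force: [0.1, -0.7, -1.0]
width: 0.363
t 20.43 pos [0.6067 0.0163 0.2103] F [ 0.1 -0.7 -1. ] w 0.363 ang err 0.47
N 1 row [2.5 3.6 0.4] [-0.0043 -0.0059 -0.0036]
0.36283788581589427 [ 0.09651527 -0.70572811 -1.02761285]
```

The jaws closed to 31.6 mm, the ball's size, at y = 0.0163 (target 0.016). I'll open and back off.

```bash
python3 -m crank '[[0.5,[0,0,0],[0,0,0]],[0.65,[0,0,0],[0,0,0]],[0.65,[0,0,0],[0,0,0]],[0.65,[1,-20,0],[0,0,0]],[0.65,[5,-35,0],[0,0,0]],[0.65,[8,-38,0],[0,0,0]],[0.65,[8,-38,0],[0,0,0]],[0.65,[0,0,0],[0,0,0]]]'
python3 - <<'E'
from h import *
plan([.49,.016,.335],ori(22))
E
```

```text
time_s: 21.1
eef_pos: [0.5282, 0.0174, 0.3201]
eef_rot: [-89.7, 24.7, 178.7]
wrist_force: [0.8, 0.7, 0.8]
width: 0.645
t 21.1 pos [0.5282 0.0174 0.3201] F [0.8 0.7 0.8] w 0.645 ang err 2.74
N 2 row [ 14.4 -14.6   1.2] [-0.0041 -0.0032 -0.0233]
```

```bash
python3 -m crank '[[0.65,[14,-15,1],[-0.004,-0.003,-0.023]],[0.65,[14,-15,1],[-0.004,-0.003,-0.023]],[0.65,[0,0,0],[0,0,0]],[0.65,[0,0,0],[0,0,0]]]'
python3 - <<'E'
from h import *
snap('wrist','w25')
a=cv2.imread('pics/w25.png')[120:240,180:360];cv2.imwrite('pics/w25c.png',cv2.resize(a,None,fx=4.4,fy=4.4,interpolation=cv2.INTER_CUBIC))
for a in (-.25,-.3,-.35,-.4): print(a,np.round(wproj('w25',knob(a)),1),np.round(wproj('w25',mark(a,.07)),1))
print([np.round(wproj('w25',mark(a,.067)),1) for a in (-.7,0,.35,.7)])
plan([.36,-.05,.36],ori(0))
E
```

```text
time_s: 21.43
eef_pos: [0.4883, 0.0166, 0.34]
eef_rot: [-90.3, 22.3, 179.0]
wrist_force: [0.7, -0.0, 0.2]
width: 0.649
-0.25 [291.1 140.5] [296.9 148.3]
-0.3 [286.4 140.1] [293.9 148. ]
-0.35 [281.9 139.6] [291.  147.6]
-0.4 [277.5 139. ] [288.2 147.2]
[array([274.7, 143.3]), array([311.9, 148.2]), array([331.2, 147.2]), array([346.5, 144.1])]
t 21.48 pos [0.4884 0.0166 0.34  ] F [ 0.6 -0.5  0.7] w 0.649 ang err 22.3
N 4 row [ 29.9 -12.6  17.1] [ 0.001   0.0001 -0.0973]
```

View pics/w25c.png

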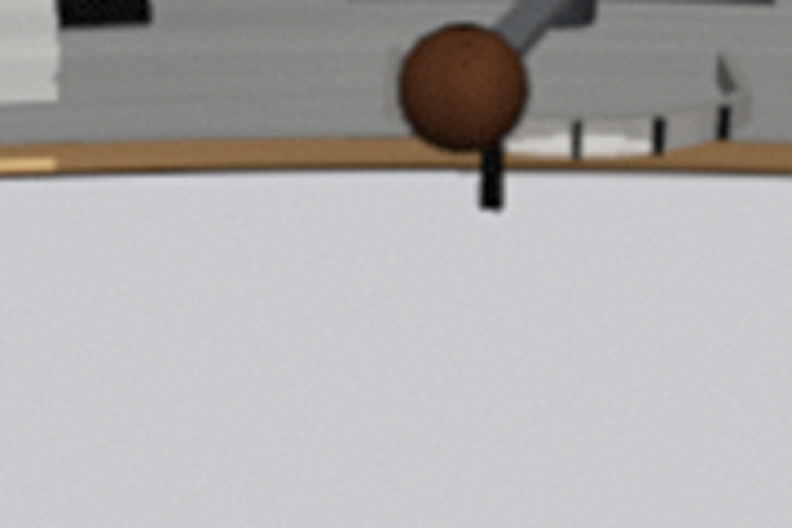

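Camera estimates now give -0.305 to -0.325, while the grip position implied -0.35. I'll nudge 3 mm further so every estimate sits well inside the band.

```bash
python3 -m crank '[[0.7,[-10,30,0],[0,0,0.015]],[0.7,[-14,30,0],[0,0,0.015]],[0.7,[-14,25,0],[0,0,0.015]],[0.7,[0,0,0],[0,0,0]]]'
python3 - <<'E'
from h import *
plan([.605,.016,.207],ori(25))
E
```

```text
time_s: 21.82
eef_pos: [0.5613, 0.0162, 0.2747]
eef_rot: [-90.4, 25.2, 179.1]
wrist_force: [-0.6, -0.2, -0.6]
width: 0.699
t 21.82 pos [0.5613 0.0162 0.2747] F [-0.6 -0.2 -0.6] w 0.699 ang err 0.42
N 3 row [-3.6 26.6 -0.1] [ 0.002  -0.0001 -0.0014]
```

```bash
python3 -m crank '[[0.7,[-4,26,-1],[0.002,0,0]],[0.7,[-4,26,-1],[0.002,0,0]],[0.6,[-4,24,-1],[0.002,0,0]],[0.5,[0,0,0],[0,0,0]],[0.45,[0,0,0],[0,0,0]]]'
python3 - <<'E'
from h import *
plan([.606,.0195,.207],ori(25))
E
```

```text
time_s: 22.23
eef_pos: [0.6074, 0.0175, 0.2032]
eef_rot: [-89.7, 24.8, 179.1]
wrist_force: [-0.6, -0.2, 0.5]
width: 0.552
t 22.23 pos [0.6074 0.0175 0.2032] F [-0.6 -0.2  0.5] w 0.552 ang err 0.32
N 1 row [-0.3 -4.1 -1.9] [-0.0045  0.0003  0.0034]
```

```bash
python3 -m crank '[[0.4,[0,-3,-2],[-0.004,0,0]],[0.36,[0,0,0],[0,0,0]],[0.36,[0,0,0],[0,0,0]],[0.36,[0,0,0],[0,0,0]]]'
python3 - <<'E'
from h import *
plan([.606,.0195,.207],ori(25))
E
```

```text
time_s: 22.57
eef_pos: [0.606, 0.02, 0.2091]
eef_rot: [-90.1, 25.0, 179.1]
wrist_force: [-0.8, -0.4, 0.1]
width: 0.374
t 22.57 pos [0.606  0.02   0.2091] F [-0.8 -0.4  0.1] w 0.374 ang err 0.05
N 1 row [0.9 1.9 0.5] [ 0.0009  0.0001 -0.    ]
```

```bash
python3 -m crank '[[0.36,[0,0,0],[0,0,0]],[0.36,[0,0,0],[0,0,0]]]'
python3 - <<'E'
from h import *
plan([.606,.0195,.207],ori(25))
E
python3 -m crank '[[0.5,[0,0,0],[0,0,0]],[0.65,[0,0,0],[0,0,0]],[0.65,[0,0,0],[0,0,0]],[0.65,[1,-20,0],[0,0,0]],[0.65,[5,-35,0],[0,0,0]],[0.65,[8,-38,0],[0,0,0]],[0.65,[8,-38,0],[0,0,0]],[0.65,[0,0,0],[0,0,0]]]'
python3 - <<'E'
from h import *
plan([.49,.02,.335],ori(22))
E
```

```text
time_s: 22.73
eef_pos: [0.6062, 0.0204, 0.2117]
eef_rot: [-90.1, 25.2, 179.1]
wrist_force: [-0.0, -1.1, 0.4]
width: 0.365
t 22.73 pos [0.6062 0.0204 0.2117] F [-0.  -1.1  0.4] w 0.365 ang err 0.27
N 1 row [2.2 4.1 0.9] [ 0.0026  0.     -0.004 ]
time_s: 23.4
eef_pos: [0.5274, 0.0205, 0.3234]
eef_rot: [-90.0, 24.9, 179.1]
wrist_force: [1.2, 0.3, 0.4]
width: 0.647
t 23.4 pos [0.5274 0.0205 0.3234] F [1.2 0.3 0.4] w 0.647 ang err 2.9
N 2 row [ 14.7 -13.    0.6] [-0.0001 -0.     -0.0253]
```

```bash
python3 -m crank '[[0.65,[15,-13,1],[0,0,-0.025]],[0.65,[15,-13,1],[0,0,-0.025]],[0.65,[0,0,0],[0,0,0]],[0.65,[0,0,0],[0,0,0]]]'
python3 - <<'E'
from h import *
snap('wrist','w26')
a=cv2.imread('pics/w26.png')[120:240,180:360];cv2.imwrite('pics/w26c.png',cv2.resize(a,None,fx=4.4,fy=4.4,interpolation=cv2.INTER_CUBIC))
for a in (-.3,-.35,-.4): print(a,np.round(wproj('w26',knob(a)),1),np.round(wproj('w26',mark(a,.07)),1))
print([np.round(wproj('w26',mark(a,.067)),1) for a in (-.7,0,.35,.7)])
plan([.36,-.0,.36],ori(0))
E
```

```text
time_s: 23.73
eef_pos: [0.4874, 0.0195, 0.3389]
eef_rot: [-90.3, 22.3, 179.0]
wrist_force: [0.0, 1.1, -1.1]
width: 0.653
-0.3 [289.2 138.9] [296.5 146.9]
-0.35 [284.6 138.4] [293.6 146.6]
-0.4 [280.2 137.8] [290.7 146.2]
[array([277.1, 142.2]), array([314.5, 147.2]), array([333.8, 146.2]), array([349. , 143.2])]
t 23.78 pos [0.4875 0.0194 0.3389] F [-0.1  0.5  0.7] w 0.645 ang err 22.33
N 4 row [ 29.7 -12.9   5.3] [ 0.001   0.0001 -0.0974]
```

View pics/w26c.png

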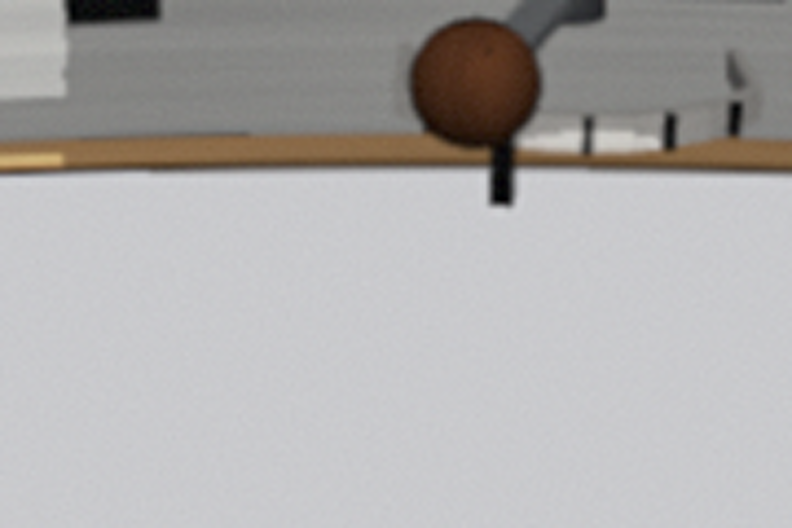

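The lever did not move: the knob-to-mark offset is unchanged, so the fingers closed just short of the ball. I'll get the knob's true depth from the wrist camera.

```bash
cat >> h.py <<'E'
def wpt(fn,u,v):
    z=np.load('pics/'+fn+'.npz');K=z['K'];d=z['d'][int(round(v)),int(round(u))]
    x,y=u-K[0,2],v-K[1,2];r=np.hypot(x,y);th=r/K[0,0];ray=np.array([np.sin(th)*x/r,np.sin(th)*y/r,np.cos(th)]);p=ray*d/ray[2]
    return R.from_rotvec(z['r']).as_matrix().T@(p-z['t']),ray@R.from_rotvec(z['r']).as_matrix()
E
python3 - <<'E'
from h import *
for fn,u,v in (('w26',288.2,138.6),('w25',285.2,140),('w23',292.3,136),('w24',282,248),('w4',283,245),('w12',291,202)):
    p,ray=wpt(fn,u,v); print(fn,np.round(p,4),'centre',np.round(p+ray*.016,4))
print(knob(-.31),knob(.3))
# table lit top seen by wrist
for fn,u,v in (('w26',300,200),('w26',220,200),('w26',330,200),('w21',450,180),('w18',400,200)): print(np.round(wpt(fn,u,v)[0],4))
E
```

```text
w26 [0.602  0.013  0.2187] centre [0.6076 0.0127 0.2038]
w25 [0.6018 0.0131 0.2187] centre [0.6073 0.013  0.2037]
w23 [0.6006 0.013  0.2203] centre [0.6062 0.0125 0.2054]
w24 [0.6059 0.0132 0.22  ] centre [0.607  0.0131 0.204 ]
w4 [ 0.6045 -0.0469  0.2214] centre [ 0.6059 -0.047   0.2055]
w12 [0.6036 0.0135 0.2163] centre [0.6069 0.013  0.2007]
[0.60627389 0.01271002 0.20655298] [ 0.6051061  -0.04733682  0.20678302]
[ 0.5597 -0.0034  0.0984]
[0.5615 0.1042 0.0992]
[ 0.5593 -0.0439  0.0978]
[ 0.53   -0.1069  0.0988]
[0.5265 0.0161 0.0981]
```

Depth confirms the knob at (0.607, 0.013, 0.204), a≈-0.31, so the fingers must go about 12 mm deeper. I'll re-enter deeper, check while inside, and push toward +y.

```bash
python3 -m crank '[[0.65,[-10,30,0],[0,0,0.015]],[0.65,[-14,30,0],[0,0,0.015]],[0.65,[-14,25,0],[0,0,0.015]],[0.65,[0,0,0],[0,0,0]]]'
python3 - <<'E'
from h import *
plan([.609,.019,.198],ori(25))
E
```

```text
time_s: 24.12
eef_pos: [0.5607, 0.0193, 0.2742]
eef_rot: [-90.4, 25.3, 179.1]
wrist_force: [0.1, 0.2, -1.3]
width: 0.649
t 24.12 pos [0.5607 0.0193 0.2742] F [ 0.1  0.2 -1.3] w 0.649 ang err 0.51
N 3 row [-3.7 29.8 -0. ] [ 0.0023 -0.     -0.0019]
```

```bash
python3 -m crank '[[0.6,[-4,29,1],[0.002,0,0]],[0.6,[-4,29,1],[0.002,0,0]],[0.6,[-4,29,0],[0.002,0,0]],[0.6,[0,0,0],[0,0,0]]]'
python3 - <<'E'
from h import *
plan([.609,.019,.198],ori(25))
snap('wrist','w27')
a=cv2.imread('pics/w27.png')[150:330];cv2.imwrite('pics/w27c.png',a)
E
```

```text
time_s: 24.45
eef_pos: [0.6124, 0.0162, 0.1952]
eef_rot: [-89.9, 25.2, 179.1]
wrist_force: [-0.9, -0.2, -0.3]
width: 0.601
t 24.45 pos [0.6124 0.0162 0.1952] F [-0.9 -0.2 -0.3] w 0.601 ang err 0.19
N 1 row [ 1.9 -4.  -2.8] [-0.0011  0.0002 -0.0031]
```

View pics/w27c.png

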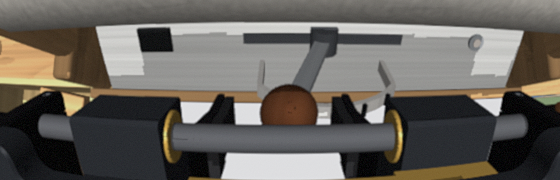

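```bash
python3 -m crank '[[0.5,[0,0,0],[0,0,0]],[0.42,[0,0,0],[0,0,0]],[0.4,[0,0,0],[0,0,0]],[0.4,[0,0,0],[0,0,0]]]'
python3 - <<'E'
from h import *
plan([.609,.017,.198],ori(25))
snap('wrist','w28')
a=cv2.imread('pics/w28.png')[150:330];cv2.imwrite('pics/w28c.png',a)
for a in (-.3,-.35,-.4): print(a,np.round(wproj('w28',knob(a)),1))
E
```

```text
time_s: 24.83
eef_pos: [0.6132, 0.0167, 0.2015]
eef_rot: [-90.0, 25.6, 179.1]
wrist_force: [-0.1, -1.8, -0.2]
width: 0.428
t 24.83 pos [0.6132 0.0167 0.2015] F [-0.1 -1.8 -0.2] w 0.428 ang err 0.63
N 1 row [ 5.3  1.3 -0.2] [ 0.0007  0.0004 -0.0109]
-0.3 [292.4 266.6]
-0.35 [283.8 264.8]
-0.4 [275.6 262.8]
```

View pics/w28c.png

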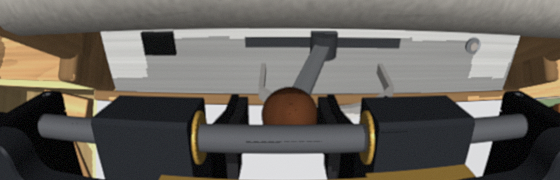

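```bash
python3 -m crank '[[0.42,[2,4,-3],[0,0,-0.008]],[0.42,[0,0,0],[0,0,0]]]'
python3 - <<'E'
from h import *
plan([.609,.019,.198],ori(25))
snap('wrist','w29')
a=cv2.imread('pics/w29.png')[150:330];cv2.imwrite('pics/w29c.png',a)
for a in (-.3,-.35,-.4): print(a,np.round(wproj('w29',knob(a)),1))
p,ray=wpt('w29',288,262);print(p+ray*.016)
E
```

```text
time_s: 25.05
eef_pos: [0.6134, 0.0199, 0.1997]
eef_rot: [-90.1, 25.4, 179.1]
wrist_force: [0.0, 0.3, -0.5]
width: 0.416
t 25.05 pos [0.6134 0.0199 0.1997] F [ 0.   0.3 -0.5] w 0.416 ang err 0.4
N 1 row [ 4.7 -0.4  1. ] [ 0.0019  0.     -0.0067]
-0.3 [298.4 267.1]
-0.35 [289.8 265.3]
-0.4 [281.4 263.3]
[0.60906478 0.01743556 0.20448287]
```

View pics/w29c.png

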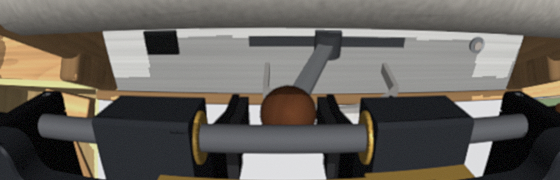

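The knob is now at about -0.36. I'll open, back off and verify.

```bash
python3 -m crank '[[0.5,[0,0,2],[0,0,0]],[0.65,[0,0,0],[0,0,0]],[0.65,[0,0,0],[0,0,0]],[0.65,[0,-20,0],[0,0,0]],[0.65,[3,-35,0],[0,0,0]],[0.65,[8,-38,0],[0,0,0]],[0.65,[8,-38,0],[0,0,0]],[0.65,[0,0,0],[0,0,0]]]'
python3 - <<'E'
from h import *
plan([.49,.02,.335],ori(22))
E
```

```text
time_s: 25.77
eef_pos: [0.5374, 0.0184, 0.3115]
eef_rot: [-90.0, 25.0, 179.1]
wrist_force: [-0.3, 0.8, 0.5]
width: 0.651
t 25.77 pos [0.5374 0.0184 0.3115] F [-0.3  0.8  0.5] w 0.651 ang err 2.99
N 2 row [ 16.8 -20.4  -0.4] [-0.0001  0.0002 -0.0261]
```

```bash
python3 -m crank '[[0.65,[16,-20,0],[0,0,-0.025]],[0.65,[16,-20,0],[0,0,-0.025]],[0.65,[0,0,0],[0,0,0]],[0.65,[0,0,0],[0,0,0]]]'
python3 - <<'E'
from h import *
snap('wrist','w30')
a=cv2.imread('pics/w30.png')[120:240,180:360];cv2.imwrite('pics/w30c.png',cv2.resize(a,None,fx=4.4,fy=4.4,interpolation=cv2.INTER_CUBIC))
for a in (-.3,-.35,-.4): print(a,np.round(wproj('w30',knob(a)),1),np.round(wproj('w30',mark(a,.07)),1))
p,ray=wpt('w30',283,139);print(p+ray*.016)
plan([.38,.1,.38],ori(0))
E
```

```text
time_s: 26.1
eef_pos: [0.4893, 0.0196, 0.3389]
eef_rot: [-90.2, 22.4, 179.1]
wrist_force: [0.0, -0.4, -1.3]
width: 0.652
-0.3 [289.2 140.9] [296.5 148.8]
-0.35 [284.6 140.4] [293.5 148.4]
-0.4 [280.2 139.8] [290.7 148. ]
[0.60924979 0.0181577  0.20425302]
t 26.15 pos [0.4895 0.0194 0.339 ] F [-0.4  1.1  0.8] w 0.651 ang err 22.37
N 4 row [ 24.6 -16.7 -19.7] [ 0.0009  0.0001 -0.0976]
```

View pics/w30c.png

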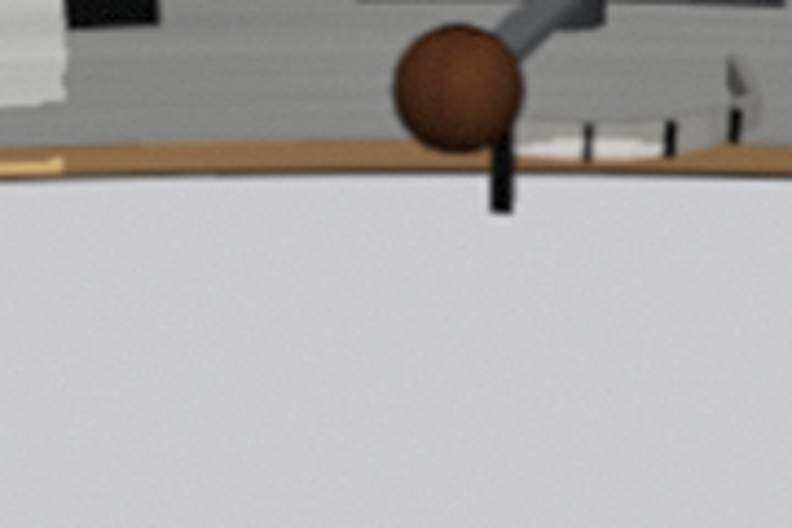

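The lever reads about -0.355. I'll move the arm clear for a final overview.

```bash
python3 -m crank '[[0.65,[10,-17,-36],[0,0,-0.09]],[0.65,[10,-15,-36],[0,0,-0.09]],[0.65,[8,0,-38],[0,0,-0.09]],[0.65,[8,0,-38],[0,0,-0.09]],[0.65,[8,0,-38],[0,0,0]],[0.65,[8,0,-38],[0,0,0]],[0.65,[8,0,-38],[0,0,0]],[0.65,[8,0,-38],[0,0,0]]]'
python3 -m crank '[[0.65,[8,0,-38],[0,0,0]],[0.65,[8,0,-38],[0,0,0]],[0.65,[8,0,-38],[0,0,0]],[0.65,[0,0,0],[0,0,0]],[0.65,[0,0,0],[0,0,0]]]'
python3 - <<'E'
from h import *
snap('top','t31');snap('scene','s31');print(env.state()['eef_pos'])
P=cloud('t31');Z=P[...,2]
for lo,hi in((.09,.108),(.125,.155)):
  m=(Z>lo)&(Z<hi)&(P[...,1]<-.25)&(P[...,1]>-.45)&(P[...,0]>.4)&(P[...,0]<.62);print('brush',cv2.minAreaRect(P[m][:,:2].astype(np.float32)))
m=(Z>.19)&(Z<.235)&(P[...,0]<.63)&(P[...,0]>.57)&(abs(P[...,1])<.1); print('knob',P[m].mean(0))
Q=P[186:242,208:234];print('box max',np.nanpercentile(Q[...,2],[50,90,97]))
im=cv2.imread('pics/t31.png');cv2.imwrite('pics/t31c.png',cv2.resize(im[140:280,170:450],None,fx=2.8,fy=2.8,interpolation=cv2.INTER_CUBIC))
E
```

```text
time_s: 26.82
eef_pos: [0.4155, 0.3263, 0.3469]
eef_rot: [-89.4, -0.0, 178.1]
wrist_force: [1.2, -0.1, 0.4]
width: 0.653
time_s: 27.23
eef_pos: [0.394, 0.4551, 0.3321]
eef_rot: [-88.6, -0.4, 178.4]
wrist_force: [-1.3, -0.3, -1.0]
width: 0.65
[0.39399304 0.4535987  0.33204321]
brush ((0.5124761462211609, -0.3443383574485779), (0.062131885439157486, 0.1813935786485672), 88.75511932373047)
brush ((0.5115332007408142, -0.3445025682449341), (0.029700051993131638, 0.10774603486061096), 88.00267028808594)
knob [0.60523542 0.01531422 0.21558931]
box max [0.04133488 0.0813208  0.08881926]
```

View pics/t31c.png

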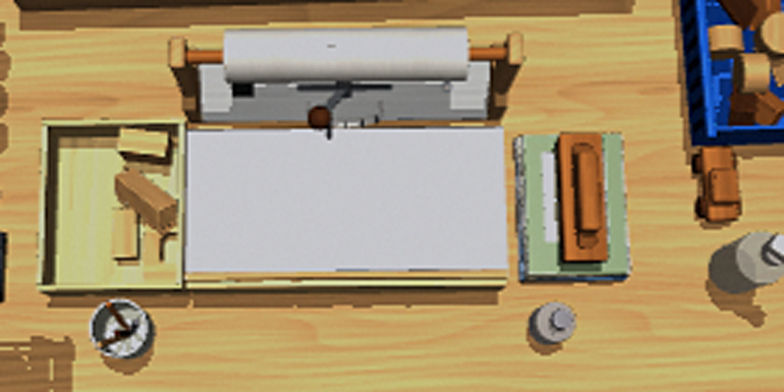

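View pics/s31.png

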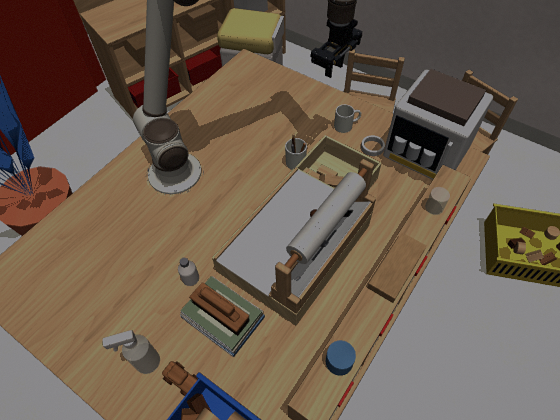

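All checks agree: blocks in the box, brush centred on the books, lever at the long mark, bystanders where they were, arm clear. I'll hand it in.

Run:
```python
from station import env
print(env.job_done())
```

```text
the job is handed in; nothing more can be done
None
```

The job was finished and handed in at about 27 s of the 67 s allowed. No verdict is reported, so this rests on my own last checks.

- **Blocks:** I swept all four off the glowing top with the brush in one pass, and they lie in the box. The half unit stands on edge, with its top at about 78 mm. The pillar leans, its upper end at about 90–95 mm, just above the 88 mm rim, with its middle at about 65 mm. I left it as it lay.
- **Brush:** it lies bristles down at (0.512, -0.344) m; I measured the centre of the books at (0.509, -0.342) m.
- **Lever:** the wrist camera puts it at -0.355 rad, against the mark at -0.35. A depth reading of the knob gives about -0.37, and the coarser top camera about -0.34. All three are inside the allowed band.
- **Everything else:** I saw no sign of contact with the paper roll. In the last pictures the bystanders look unmoved and the arm stands clear.

**What went wrong on the way:**
- My first tilt of the tool (40°) ran a wrist joint to its stop, so I worked on the lever at 25°.
- The first push passed over the knob without moving the lever.
- Two later attempts to close on the knob also fell short and left the lever at about -0.31. The last attempt, about 12 mm deeper, set it.

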